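# Turn the cover plates seal side up

### The job

The cover plates were left on the bench with their rubber seals down in the dirt. Turn every one of them over so that its black seal ring faces up (the bevelled fence is there to tip them up against), and lay each one flat and wholly on the rubber mat, in free space, touching neither the other covers nor anything standing there. Do not shove or knock over the other things on the mat and the bench.

Things in the scene. Friction and masses are not known exactly. Their poses are not given: they have to be found in the camera images.
- cover_1: machined aluminium cover plate, 94 x 56 x 12 mm, 0.17 kg; origin at its centre, x along the length, y along the width, z out of the seal side. Seal side: black rubber ring, 60 x 33 mm, 1 mm proud; other side plain; four screw holes at the corners on both. It starts on the bench seal side down (z downward). Two or three such plates are present; this one may be absent
- cover_2: another cover plate, like cover_1; it may be absent
- cover_3: another cover plate, like cover_1; it may be absent
- fence: low hardwood fence fixed to the bench, 150 mm wide (its y), 49 mm high. Its front is a bevel, faced with slippery aluminium, rising from the bench at 54 degrees to a crest 36 mm behind the foot; behind the crest the top is level (47 mm) to 67 mm behind the foot, the back upright. Origin on the bench at the middle of the bevel's foot; x points level into the fence, z up
- fence_crest (a point): middle of the fence's crest, 49 mm up. A plate pushed slowly along the bench onto the bevel (along the fence's x, long way on) rides up it: a short knock at first, then a few newtons. With its lower edge pushed to the foot it stays leaning there at 54 degrees when let go, its upper end about 30 mm above the crest; pulled past upright it falls over onto its other side
- mat: black ribbed rubber bench mat, 240 x 300 x 3 mm, fixed to the bench. Origin at its centre on the bench (its top is at z = 3 mm); x along the 240 mm side, y along the 300 mm side
- pipe_cap: white plastic pipe cap standing on the mat, 68 mm across, 38 mm high; origin at the centre of its underside
- plug_carton_lying: another red spark-plug carton lying on its side on the mat, 26 x 35 mm, 26 mm high; origin at the centre of its underside
- plug_carton: small red spark-plug carton standing on the mat, 26 x 27 mm, 34 mm high; origin at the centre of its underside
- line_spool: white spool of cord standing on the bench among the cover plates, 53 mm across, 50 mm high; origin at the centre of its underside
- lamp_carton: red carton standing on the bench to the left of the mat, 46 x 53 mm, 56 mm high; origin at the centre of its underside
- bench_grinder: bench grinder standing at the back, fixed, 194 x 332 x 243 mm; keep the gripper clear of it. Origin at the centre of its underside on the bench, x away from the robot, y to the left. Foremost are its two tool rests, 121 to 132 mm up, reaching to x = -97 mm at y = 102 to 157 and y = -154 to -102 mm, and above them the eye shields, 188 to 230 mm up, at x = -85 to -39 mm, |y| 96 to 162 mm
There are look-alikes about, which are no part of the job. Leave any orange or turquoise look-alike of the plug_carton alone.

How it is judged:
By the outcome, as a careful person would: the job done as asked, in the order asked, and still so for the second after the job is handed in, with the robot touching nothing.
Of cover_1, cover_2, cover_3 only 2 to 3 are there at a start; the rules pass over those that are not, and their reading is None.
At some moment in a run one of cover_1, cover_2, cover_3 may be knocked a few centimetres aside while the robot is not near it.
It also fails if it takes over 210 s, if anything falls off the work surface, if the arm or the gripper's body presses on something with over 40 N, if the wrist force passes 120 N, or if a joint passes its speed limit or range.

### The arm

A 6-joint arm with a two-finger parallel gripper is mounted at the origin on a cart in front of the work surface, level with it; the furniture and walls round the work are solid. World frame = base frame: x ahead of the robot, y to its left, z up, the work surface at z = 0. Lengths are in m, angles in rad, forces in N, time in s.
With the tool pointing down it reaches from about 0.275 to 0.75 m from the base axis. Payload 10.2 kg.
Tool frame: the origin (TCP) lies at the centre of the arm's flange, where the gripper is bolted on; the fingertips stand 173 mm ahead of it and the grasp point (between the pads) lies 155 mm ahead of it; z points along the fingers, y is the line along which they close (so a half turn about z gives the same grasp; the last joint's range is limited). The gripper opens to 85 mm and grips with 20 to 120 N. Pads are 22 mm wide; open, the fingers measure 114 mm over their backs; the gripper's body (76 mm by 85 mm) begins 54 mm behind the grasp point. The pads swing forward as they close: fully open they stand 13 mm farther back than shut.
Start: joints at [-1.554, 0.313, 1.498, -0, 1.331, -0.223], TCP at [0.125, -0.51, 0.405] pointing down, gripper open.
Joint ranges: [-2.94, 2.94], [-0.97, 2.17], [0.19, 2.56], [-1.23, 4.37], [0.02, 3.11], [-2.88, 2.88]. Speed limits (rad/s): [2.39, 2.39, 3.01, 3.14, 3.14, 3.14].

### API

Orientations are given as [roll, pitch, yaw] about the fixed x, y, z axes, in that order (R = Rz(yaw) Ry(pitch) Rx(roll)).
In Python, from cell import * gives the robot as it stands.
- The arm moves only by the tool servo_tool, never from a script. Its argument "series" is a list of rows, each a list of 3 entries, a list of its own where there are three numbers: the gripper's target within -1 to 1 (shut at 1, half-way at 0, fully open at -1), then the shift along the tool's x, y, z in cm, then the turn, a rotation vector about the tool's x, y, z in rad. A call has 1 to 10 rows; each row is the pose to reach, as a shift and turn from the pose commanded when the call began, along the tool's axes at that moment; what a row does not reach only later rows make up. A row lasts 1/8 s, in which the tool goes at most 62.5 mm and 10.7 degrees, less where a joint would pass 70% of its speed; a pose out of reach is approached as far as the arm can. A call with a gripper value outside its range is refused whole. The fingers move at their own pace and stop on an object; "force" is the grip in N (left out, the last holds). Time passes only in rows, so rows that repeat a pose let the fingers close. It gives the time, the measured TCP pose, the force, the opening and the grip force at its end, in the units of the state.
- read_state(): the state, without advancing time (a new reading comes with each control period).
- grab_frame(name): name is "side" or "top"; returns a dict with "frame" (384x512x3 uint8, red, green, blue), "fx", "fy", "cx", "cy" (pixels), "world_from_camera" (4x4, takes a point from camera to world coordinates). Camera axes: x right, y up, looking along -z (the intrinsics and any distortion apply to the point x, -y, -z); pixel columns grow to the right and rows downward; lengths in m; the calibration is good to about 2 mm. A picture is of the moment at which its call begins. There is no depth.
- close_job(): hands the job in; it is judged then, once.
Trained networks look in a picture, given as the dict that the camera call returned (one of the last four; its "shot" number tells which), for a name from the list of things; names that differ only in an ending like _2 or _b are one class to them, and where a whole thing is asked for, a point or a joint stands for the part that bears it (a point fixed in the world has none). Each returns a list of dicts, best first, with "p" (0 to 1); they miss things now and then, are a little off and sometimes report something else, mostly with a low value. They report only what shows in the picture. A call takes as long as a camera call. They do not tell look-alikes from the thing itself.
- trace(query, picture): "region" (384x512 bool, what is visible of it) and "at" ([column, row] in pixels, amid what is visible of it).
The state is a dict: "time": time; "joint_positions": joint angles; "joint_vel": joint speeds; "tau": joint torques, N m; "eef_pos": TCP position; "ee_rot": TCP orientation; "contact_force": force on the tool from outside, world axes, zero at the start; "ft_torque": the same for the moment, N m; "opening": opening from 0.0 (shut) to 1.0 (fully open); "grip_force": force on a finger pad.
Only numpy, scipy, OpenCV 4.12 (cv2) and the standard library are available. Lean on these libraries where they do the work, as an engineer would, in place of code of your own. Each camera call takes 0.05 s, during which the arm holds its last target. There are 200 camera calls.

## Working session

There is one attempt and no reset: what is moved stays moved. The work goes in short steps, Python scripts to look and compute and a tool call to move; the robot and the scene stay as the last step left them, time stands still between calls to the robot, and variables do not carry over. Pictures are saved under pics/ and viewed, at most 14 in all, crops included, and the job is handed in when it is done.

Besides the shell and the picture viewer there is one more tool, called after "Request:" as name(argument=value, ...), one argument or row to a line, values as JSON. servo_tool: Moves the arm, as the interface text tells. Its arguments: {"type":"object","properties":{"series":{"type":"array"},"force":{"type":"number"}},"required":["series"]}

```bash
mkdir -p pics; ls
python3 - <<'E'
from cell import *
import cv2,numpy as np
for n in ("top","side"):
    f=grab_frame(n); cv2.imwrite(f"pics/{n}0.png",cv2.resize(f["frame"][:,:,::-1],(800,600),interpolation=cv2.INTER_CUBIC))
    print(n,[k for k in f],f["fx"],f["fy"],f["cx"],f["cy"],np.round(f["world_from_camera"],3).tolist())
    for q in ("cover_1","fence","mat","line_spool","pipe_cap","plug_carton","plug_carton_lying","lamp_carton"):
        print(q,[(round(float(d["p"]),2),np.round(d["at"]).tolist(),int(d["region"].sum())) for d in trace(q,f)])
s=read_state();print(s)
E
```

```text
pics
top ['frame', 'fx', 'fy', 'cx', 'cy', 'world_from_camera', 'shot'] 439.23187905367837 439.23187905367837 253.4879688578715 191.9496810909257 [[-0.014, 0.994, -0.112, 0.38], [-1.0, -0.015, -0.009, 0.205], [-0.01, 0.112, 0.994, 1.557], [0.0, 0.0, 0.0, 1.0]]
cover_1 [(0.76, [325.0, 216.0], 413), (0.66, [288.0, 215.0], 459)]
fence [(0.87, [371.0, 174.0], 864)]
mat [(0.58, [217.0, 206.0], 5214)]
line_spool [(0.49, [287.0, 185.0], 180), (0.22, [193.0, 230.0], 79)]
pipe_cap [(0.81, [252.0, 222.0], 278)]
plug_carton [(0.6, [157.0, 196.0], 88), (0.4, [195.0, 229.0], 68)]
plug_carton_lying [(0.45, [216.0, 189.0], 65)]
lamp_carton [(0.82, [148.0, 229.0], 263)]
side ['frame', 'fx', 'fy', 'cx', 'cy', 'world_from_camera', 'shot'] 350.70113852348936 350.70113852348936 255.08272765984321 185.16815941645999 [[-0.919, 0.146, -0.367, 0.196], [-0.395, -0.383, 0.835, 1.083], [-0.018, 0.912, 0.409, 0.502], [0.0, 0.0, 0.0, 1.0]]
cover_1 [(0.72, [315.0, 187.0], 232), (0.54, [302.0, 195.0], 275), (0.37, [284.0, 250.0], 206), (0.3, [289.0, 157.0], 489)]
fence [(0.65, [303.0, 199.0], 250), (0.57, [290.0, 
[... 389 characters left out ...]
.0, 294.0], 1208)]
{'time': 0.9, 'joint_positions': array([-1.55441751e+00,  3.12874472e-01,  1.49769667e+00,  2.32705894e-06,
        1.33095843e+00, -2.23380533e-01]), 'joint_vel': array([-0.00073654, -0.00127046, -0.0019503 ,  0.00022142,  0.00040344,
       -0.00031001]), 'tau': array([-6.60522892e-04, -4.12168193e+01, -2.59900528e+01, -3.08188664e-04,
        5.00990609e-04,  1.08644537e-05]), 'eef_pos': array([ 0.12466955, -0.50998911,  0.4047085 ]), 'ee_rot': array([3.14153064e+00, 1.17693444e-05, 2.39758794e-01]), 'contact_force': array([-0.67562469, -0.49395606, -0.50090948]), 'ft_torque': array([0.04522843, 0.0694188 , 0.00612842]), 'grip_force': 0.0, 'opening': 1.0016015689683353}
```

Run:
```python
import cv2
from cell import *
f=grab_frame("top");c=f["frame"][110:290,120:420,::-1];c=c[20:,:]
cv2.imwrite("pics/t1.png",cv2.resize(c[:, :],(800,427),interpolation=cv2.INTER_CUBIC))
f=grab_frame("side");c=f["frame"][120:330,150:430,::-1]
cv2.imwrite("pics/s1.png",cv2.resize(c,(800,600),interpolation=cv2.INTER_CUBIC))
```

```text
(no output)
```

View pics/t1.png

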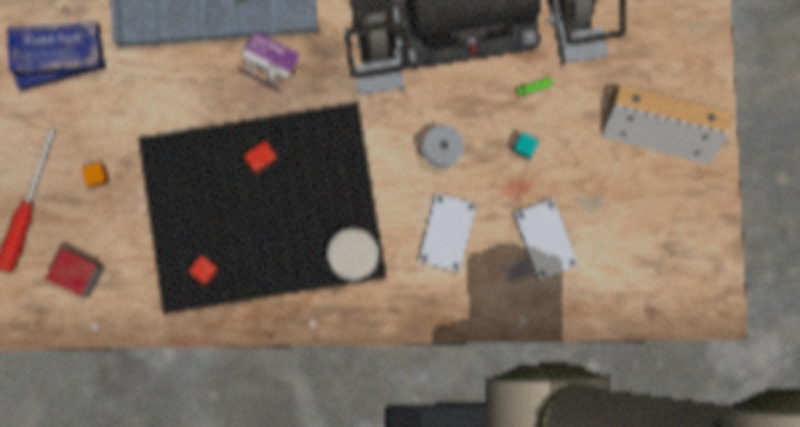

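View pics/s1.png

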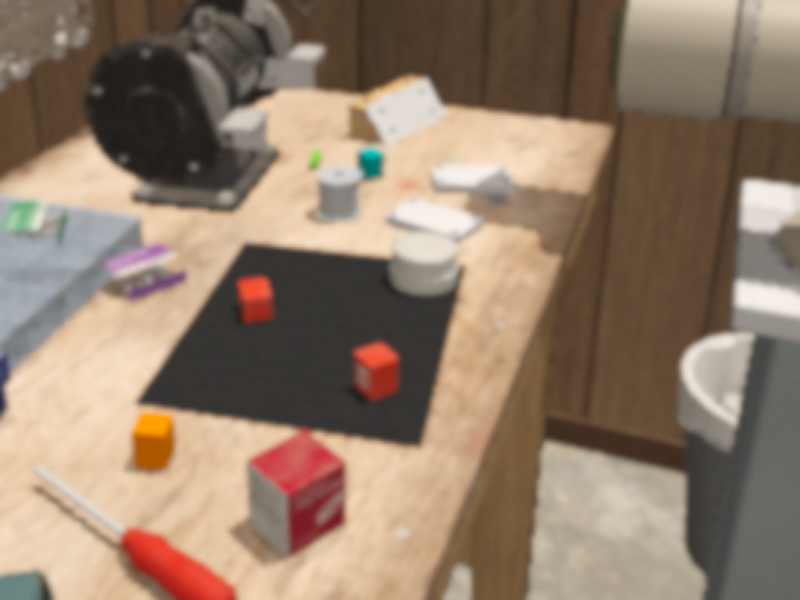

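Top crop: the plates are at (447,232) and (545,238), the fence is at (665,125) and the mat is at (262,207). Things that could be mistaken for a plate are the grey fence bevel, the spool at (441,146) and the pipe cap at (353,254). The two flat plates with screw holes are the covers, and there is no third one in view. Next I'll measure them and check a rectified close crop.

```bash
cat > h.py <<'E'
from cell import *
import cv2,numpy as np
def unproj(f,px,z):
    px=np.atleast_2d(px).astype(float);T=np.array(f["world_from_camera"])
    d=np.c_[(px[:,0]-f["cx"])/f["fx"],-(px[:,1]-f["cy"])/f["fy"],-np.ones(len(px))]@T[:3,:3].T
    return (T[:3,3]+d*((z-T[2,3])/d[:,2])[:,None])[:,:2]
def proj(f,P):
    T=np.array(f["world_from_camera"]);c=(np.atleast_2d(P)-T[:3,3])@T[:3,:3]
    return np.c_[f["cx"]+f["fx"]*c[:,0]/-c[:,2],f["cy"]-f["fy"]*c[:,1]/-c[:,2]]
def rect(f,reg,z):
    y,x=np.nonzero(reg);p=unproj(f,np.c_[x,y],z)
    (cx,cy),(w,h),a=cv2.minAreaRect((p*1000).astype(np.float32))
    if w<h: w,h,a=h,w,a+90
    return np.round([cx,cy,w,h,(a+90)%180-90]).tolist()
def ortho(f,x0,x1,y0,y1,z,s,name):
    # picture up=+x, left=+y ; s px per mm
    W,H=int((y1-y0)*1000*s),int((x1-x0)*1000*s)
    u,v=np.meshgrid(np.arange(W),np.arange(H))
    P=np.c_[(x1-v.ravel()/s/1000),(y1-u.ravel()/s/1000),np.full(u.size,z)]
    m=proj(f,P).astype(np.float32).reshape(H,W,2)
    im=cv2.remap(f["frame"],m[...,0],m[...,1],cv2.INTER_CUBIC)
    cv2.imwrite(name,im[:,:,::-1])
E
python3 - <<'E'
from h import *
f=grab_frame("top")
for q,z in (("cover_1",.013),("fence",.03),("mat",.003),("line_spool",.05),("pipe_cap",.041),("plug_carton",.037),("plug_carton_lying",.029),("lamp_carton",.056),("bench_grinder",.12)):
    print(q,[(round(float(d["p"]),2),rect(f,d["region"],z)) for d in trace(q,f)])
ortho(f,.2,.65,-.3,.5,.013,1,"pics/o1.png")
E
```

```text
cover_1 [(0.88, [456.0, -28.0, 90.0, 55.0, 18.0]), (0.86, [466.0, 101.0, 92.0, 57.0, -15.0])]
fence [(0.58, [602.0, -188.0, 159.0, 77.0, 75.0])]
mat [(0.82, [505.0, 348.0, 301.0, 240.0, -82.0]), (0.67, [455.0, -29.0, 93.0, 58.0, 19.0])]
line_spool [(0.74, [577.0, 108.0, 59.0, 52.0, -1.0]), (0.57, [439.0, 225.0, 62.0, 62.0, 89.0])]
pipe_cap [(0.53, [440.0, 225.0, 69.0, 62.0, -1.0])]
plug_carton [(0.62, [421.0, 418.0, 32.0, 29.0, 45.0]), (0.48, [577.0, -1.0, 28.0, 23.0, -28.0]), (0.42, [548.0, 560.0, 31.0, 31.0, -77.0])]
plug_carton_lying [(0.56, [568.0, 345.0, 27.0, 23.0, -45.0])]
lamp_carton [(0.61, [418.0, 585.0, 68.0, 51.0, 64.0])]
bench_grinder []
```

View pics/o1.png

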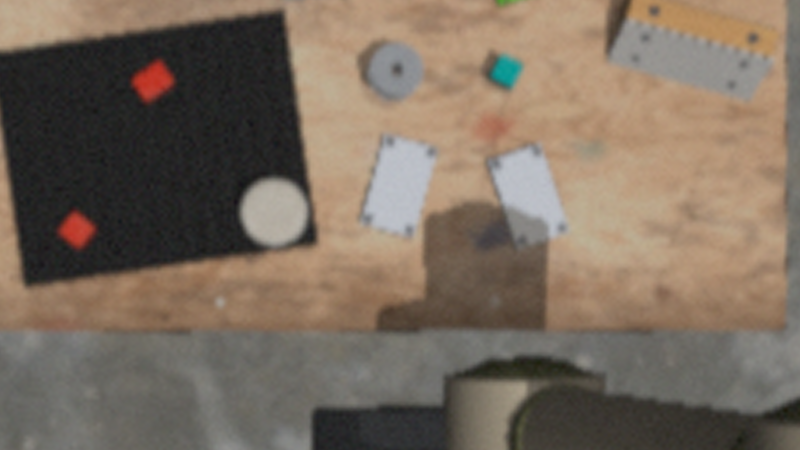

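```bash
cat >> h.py <<'E'
from scipy.spatial.transform import Rotation as Rn
def Rt(yaw,beta): # beta>0: fingers point along +yaw heading (deg)
    return Rn.from_euler('xyz',[180,-beta,yaw],degrees=True)
def plan(*tgts,L=.155):
    """targets (x,y,z of grasp point in mm, yaw, beta); print shift cm and rotvec from the present pose"""
    s=read_state();R0=Rn.from_euler('xyz',s["ee_rot"]);p0=np.array(s["eef_pos"])
    for x,y,z,yaw,b in tgts:
        R=Rt(yaw,b);p=np.array([x,y,z])/1000-R.apply([0,0,L])
        print(np.round(R0.inv().apply(p-p0)*100,2).tolist(),np.round((R0.inv()*R).as_rotvec(),3).tolist())
    R=R0;print("gp",np.round((p0+R.apply([0,0,L]))*1000,1),"tip",np.round((p0+R.apply([0,0,.173]))*1000,1),"t",s["time"],"op",s["opening"],"F",np.round(s["contact_force"],1),"rpy",np.round(np.degrees(s["ee_rot"]),1),"q",np.round(s["joint_positions"],2))
E
python3 -c "
from h import *
plan((475,-22,160,18,0),(475,-22,120,18,-45))"
```

```text
[45.62, -39.08, 8.97] [-0.0, 0.0, -0.074]
[56.55, -39.9, 17.51] [-0.029, -0.785, -0.07]
gp [ 124.7 -510.   249.7] tip [ 124.7 -510.   231.7] t 1.5 op 1.0007287743724047 F [-0.5  0.1  0. ] rpy [-180.     0.    13.7] q [-1.55  0.31  1.5  -0.    1.33 -0.22]
```

Request:
servo_tool(
  series=[
    [-1,[11,-10,2],[0,0,0]],
    [-1,[23,-19,4],[0,0,-0.03]],
    [-1,[34,-29,6],[0,0,-0.05]],
    [-1,[45.6,-39.1,9],[0,0,-0.074]],
    [-1,[45.6,-39.1,9],[0,0,-0.074]],
    [-1,[45.6,-39.1,9],[0,0,-0.074]],
    [-1,[45.6,-39.1,9],[0,0,-0.074]],
    [-1,[45.6,-39.1,9],[0,0,-0.074]],
    [-1,[45.6,-39.1,9],[0,0,-0.074]],
    [-1,[45.6,-39.1,9],[0,0,-0.074]],
  ],
)

```text
time: 2.75
eef_pos: [0.4757, -0.0196, 0.3144]
ee_rot: [3.142, -0.0, 0.315]
contact_force: [0.4, -1.2, -0.1]
opening: 0.996
grip_force: 0.0
```

```bash
python3 -c "
from h import *
plan((475,-22,160,18,0),(475,-22,100,18,-45))"
```

```text
[-0.14, 0.2, -0.06] [0.0, -0.0, 0.001]
[10.82, 0.22, 10.48] [0.001, -0.786, 0.001]
gp [475.7 -19.6 159.4] tip [475.7 -19.6 141.4] t 2.75 op 0.995953136509154 F [ 0.4 -1.2 -0.1] rpy [180.   -0.   18.1] q [-0.29  0.3   1.77  0.    1.07  0.97]
```

Request:
servo_tool(
  series=[
    [-1,[2.2,0,2],[0,-0.157,0]],
    [-1,[4.4,0,4],[0,-0.314,0]],
    [-1,[6.6,0.1,6],[0,-0.471,0]],
    [-1,[8.8,0.1,8],[0,-0.628,0]],
    [-1,[10.8,0.2,10.5],[0,-0.785,0]],
    [-1,[10.8,0.2,10.5],[0,-0.785,0]],
    [-1,[10.8,0.2,10.5],[0,-0.785,0]],
    [-1,[10.8,0.2,10.5],[0,-0.785,0]],
  ],
)

```text
time: 3.75
eef_pos: [0.5778, 0.0093, 0.2113]
ee_rot: [3.14, 0.782, 0.312]
contact_force: [-0.3, -0.3, 1.0]
opening: 1.0
grip_force: 0.0
```

Run:
```python
from h import *
f=grab_frame("top")
print([(round(float(d["p"]),2),rect(f,d["region"],.013)) for d in trace("cover_1",f)])
ortho(f,.32,.64,-.15,.25,.013,1.8,"pics/o2.png")
plan((475,-22,23,18,-45))
```

```text
[(0.76, [464.0, 101.0, 97.0, 58.0, -11.0])]
[5.67, -0.21, 5.41] [0.0, -0.003, -0.001]
gp [474.  -24.4 101.1] tip [461.9 -28.4  88.3] t 3.85 op 1.0049015905976637 F [-0.3  0.  -0.6] rpy [179.9  44.8  17.9] q [-0.14  0.78  1.36 -0.32  1.73  1.19]
```

View pics/o2.png

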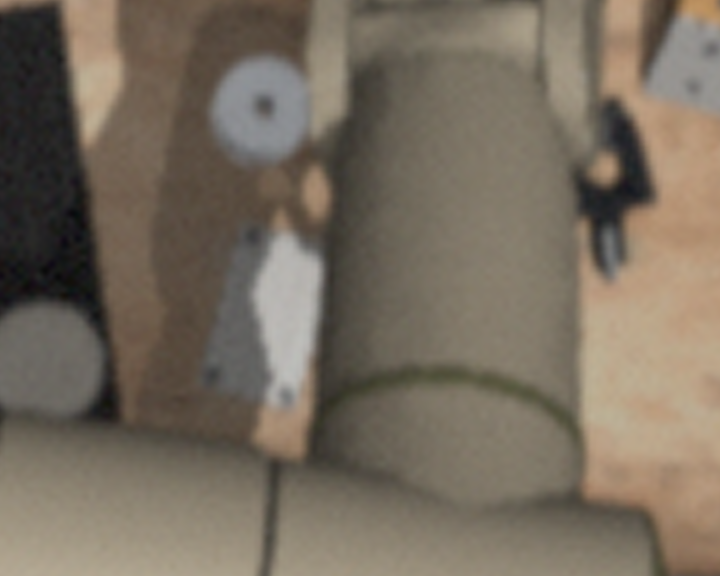

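Request:
servo_tool(
  series=[
    [-1,[2,-0.1,1.9],[0,0,0]],
    [-1,[4,-0.2,3.8],[0,0,0]],
    [-1,[5.2,-0.2,4.9],[0,0,0]],
    [-1,[5.7,-0.2,5.4],[0,0,0]],
    [-1,[5.9,-0.2,5.6],[0,0,0]],
    [-1,[5.9,-0.2,5.6],[0,0,0]],
    [-1,[5.9,-0.2,5.6],[0,0,0]],
  ],
)

```text
time: 4.72
eef_pos: [0.5797, 0.0121, 0.129]
ee_rot: [3.141, 0.784, 0.313]
contact_force: [-0.4, 0.1, -0.8]
opening: 0.995
grip_force: 0.0
```

Request:
servo_tool(
  series=[
    [1,[0,0,0],[0,0,0]],
    [1,[0,0,0],[0,0,0]],
    [1,[0,0,0],[0,0,0]],
    [1,[0,0,0],[0,0,0]],
    [1,[0,0,0],[0,0,0]],
    [1,[0,0,0],[0,0,0]],
    [1,[0,0,0],[0,0,0]],
    [1,[0,0,0],[0,0,0]],
  ],
  force=70,
)

```text
time: 5.72
eef_pos: [0.5799, 0.0122, 0.1292]
ee_rot: [3.141, 0.784, 0.313]
contact_force: [3.3, 2.0, 5.7]
opening: 0.625
grip_force: 73.5
```

Run:
```python
from h import *
f=grab_frame("side")
c=f["frame"][130:250,240:400,::-1]
cv2.imwrite("pics/s2.png",cv2.resize(c,(800,600),interpolation=cv2.INTER_CUBIC))
plan((475,-22,120,18,-45))
```

```text
[-7.14, 0.02, -7.06] [0.0, -0.002, -0.001]
gp [475.8 -21.6  19.4] tip [463.7 -25.5   6.6] t 5.775 op 0.6270437117705338 F [2.1 1.2 6.5] rpy [180.   44.9  17.9] q [-0.14  0.91  1.36 -0.31  1.6   1.23]
```

View pics/s2.png

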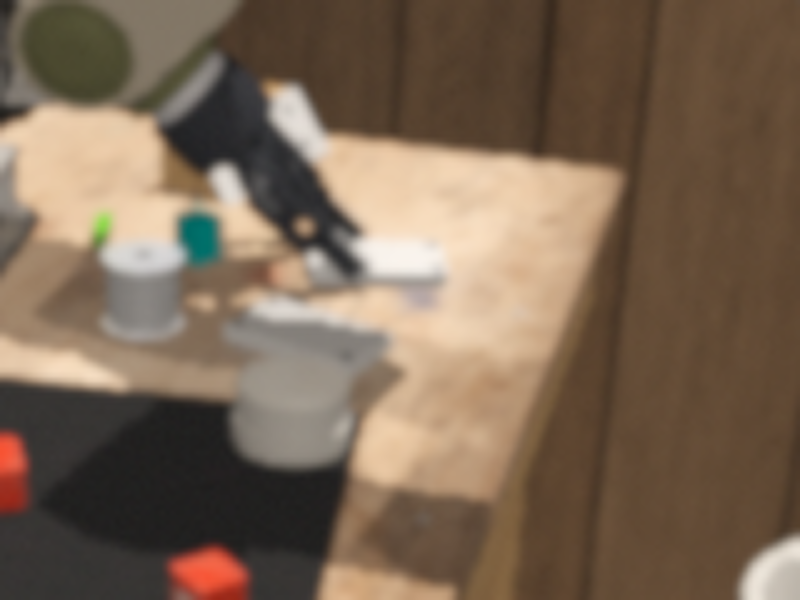

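```bash
cat >> h.py <<'E'
import json
def grasp(c,yaw):
    s=read_state();R0=Rn.from_euler('xyz',s["ee_rot"]);P=Rn.from_euler('z',yaw,degrees=True)
    json.dump([P.inv().apply(np.array(s["eef_pos"])-np.array(c)/1000).tolist(),(P.inv()*R0).as_quat().tolist()],open("g.json","w"))
def planp(*tg):
    """plate targets: final centre x,y mm, yaw, turned angle theta, edge height mm"""
    t,q=json.load(open("g.json"));s=read_state();R0=Rn.from_euler('xyz',s["ee_rot"]);p0=np.array(s["eef_pos"])
    for x,y,yaw,th,z in tg:
        P=Rn.from_euler('z',yaw,degrees=True)*Rn.from_euler('y',-th,degrees=True)
        E=np.array([x,y,z])/1000+Rn.from_euler('z',yaw,degrees=True).apply([.047,0,0])
        c=E-P.apply([-.047,0,.006]);R=P*Rn.from_quat(q);p=c+P.apply(t)
        print(np.round(R0.inv().apply(p-p0)*100,2).tolist(),np.round((R0.inv()*R).as_rotvec(),3).tolist(),"flange",np.round(p*1000))
    plan()
E
python3 - <<'E'
from h import *
grasp((456,-28,7),18)
plan((475,-22,150,18,-45),(480,-20,200,18,0))
planp((547,265,15,45,120),(547,265,15,102,60),(547,265,15,102,3))
E
```

```text
[-9.26, 0.02, -9.18] [0.0, -0.002, -0.001]
[-23.38, -0.01, -8.58] [0.0, 0.784, -0.001]
gp [475.8 -21.6  19.4] tip [463.7 -25.5   6.6] t 5.775 op 0.6270437117705338 F [2.1 1.2 6.5] rpy [180.   44.9  17.9] q [-0.14  0.91  1.36 -0.31  1.6   1.23]
[-4.32, -24.58, -23.71] [0.021, 0.785, 0.05] flange [634. 288. 327.]
[-9.67, -25.59, -1.68] [-0.005, 1.78, 0.06] flange [447. 238. 209.]
[-5.65, -25.59, 2.36] [-0.005, 1.78, 0.06] flange [447. 238. 152.]
gp [475.8 -21.6  19.4] tip [463.7 -25.5   6.6] t 5.775 op 0.6270437117705338 F [2.1 1.2 6.5] rpy [180.   44.9  17.9] q [-0.14  0.91  1.36 -0.31  1.6   1.23]
```

Request:
servo_tool(
  series=[
    [1,[-2,0,-2],[0,0,0]],
    [1,[-5,0,-5],[0,0,0]],
    [1,[-9.3,0,-9.2],[0,0,0]],
    [1,[-12.5,0,-9.5],[0,0.157,0]],
    [1,[-15.5,0,-9.7],[0,0.314,0]],
    [1,[-18.5,0,-9.5],[0,0.471,0]],
    [1,[-21,0,-9.2],[0,0.628,0]],
    [1,[-23.4,0,-8.6],[0,0.785,0]],
    [1,[-23.4,0,-8.6],[0,0.785,0]],
    [1,[-23.4,0,-8.6],[0,0.785,0]],
  ],
)

```text
time: 7.02
eef_pos: [0.4803, -0.0201, 0.3541]
ee_rot: [-3.141, 0.003, 0.314]
contact_force: [0.7, 1.3, -1.3]
opening: 0.628
grip_force: 73.8
```

Run:
```python
from h import *
planp((547,265,15,45,120),(547,265,15,102,80))
f=grab_frame("top")
print([(round(float(d["p"]),2),rect(f,d["region"],.013)) for d in trace("cover_1",f)])
f=grab_frame("side")
c=f["frame"][100:250,220:420,::-1]
cv2.imwrite("pics/s3.png",cv2.resize(c,(800,600),interpolation=cv2.INTER_CUBIC))
```

```text
[24.17, -24.59, 2.6] [-0.001, 0.005, 0.053] flange [634. 288. 327.]
[4.85, -25.59, 12.49] [-0.026, 0.999, 0.048] flange [447. 238. 229.]
gp [479.8 -20.2 199.1] tip [479.7 -20.2 181.1] t 7.025 op 0.6281054683034711 F [ 0.7  1.3 -1.3] rpy [-180.     0.2   18. ] q [-0.29  0.26  1.7  -0.    1.18  0.97]
[(0.91, [465.0, 101.0, 91.0, 53.0, -15.0]), (0.24, [606.0, -194.0, 164.0, 79.0, 76.0])]
```

View pics/s3.png

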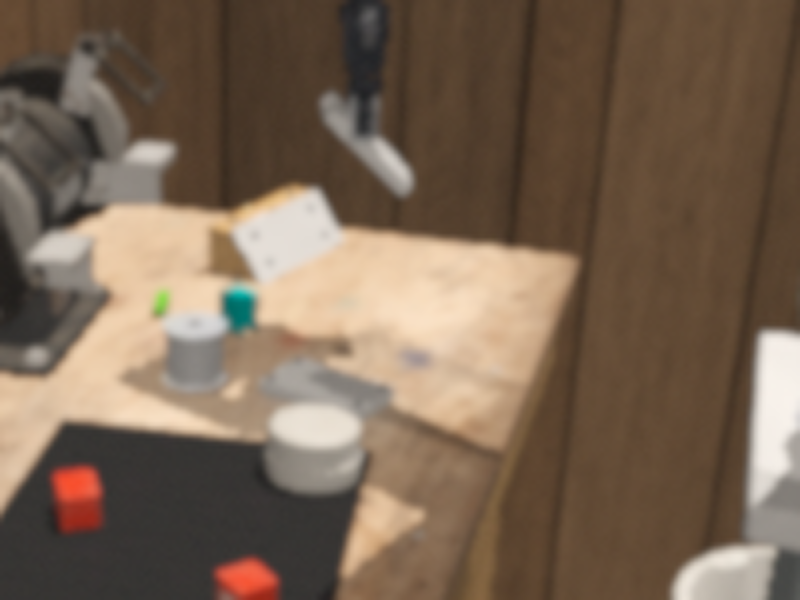

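Request:
servo_tool(
  series=[
    [1,[3,-6,0],[0,0,0]],
    [1,[6,-12,0],[0,0,0]],
    [1,[9,-18,0],[0,0,0.02]],
    [1,[10,-24,0],[0,0,0.05]],
    [1,[9.5,-25.6,2],[0,0.16,0.05]],
    [1,[9,-25.6,4.5],[0,0.33,0.05]],
    [1,[8,-25.6,7],[-0.01,0.5,0.05]],
    [1,[7,-25.6,9],[-0.02,0.67,0.05]],
    [1,[6,-25.6,11],[-0.025,0.84,0.05]],
    [1,[4.9,-25.6,12.5],[-0.026,1.0,0.048]],
  ],
)

```text
time: 8.43
eef_pos: [0.463, 0.2476, 0.2584]
ee_rot: [-3.13, -0.836, 0.243]
contact_force: [0.3, 1.0, -0.9]
opening: 0.625
grip_force: 75.3
```

Run:
```python
from h import *
planp((547,265,15,102,80),(547,265,15,102,10),(547,265,15,102,4))
```

```text
[-3.35, 0.53, 0.63] [0.004, 0.16, -0.012] flange [447. 238. 229.]
[-8.55, 0.59, 5.32] [0.004, 0.16, -0.012] flange [447. 238. 159.]
[-8.99, 0.59, 5.72] [0.004, 0.16, -0.012] flange [447. 238. 153.]
gp [574.2 276.9 154.5] tip [587.1 280.3 142.4] t 8.425 op 0.6245737689577386 F [ 0.3  1.  -0.9] rpy [-179.3  -47.9   13.9] q [ 0.27  0.41  1.87 -0.38  0.02  1.97]
```

Request:
servo_tool(
  series=[
    [1,[-3.4,0.5,0.6],[0,0.16,-0.012]],
    [1,[-3.4,0.5,0.6],[0,0.16,-0.012]],
    [1,[-5,0.5,2],[0,0.16,-0.012]],
    [1,[-7,0.6,4],[0,0.16,-0.012]],
    [1,[-7,0.6,4],[0,0.16,-0.012]],
    [1,[-7,0.6,4],[0,0.16,-0.012]],
  ],
)

```text
time: 9.18
eef_pos: [0.4894, 0.2709, 0.2776]
ee_rot: [-3.058, -0.916, 0.171]
contact_force: [-0.1, 0.3, -2.5]
opening: 0.622
grip_force: 75.3
```

Run:
```python
from h import *
planp((547,265,15,102,10),(547,265,15,102,4),(547,265,15,96,4))
```

```text
[-12.28, 2.78, 3.23] [-0.009, 0.078, -0.055] flange [447. 238. 159.]
[-12.75, 2.82, 3.6] [-0.009, 0.078, -0.055] flange [447. 238. 153.]
[-10.57, 2.7, 4.0] [-0.012, -0.027, -0.054] flange [463. 242. 168.]
gp [608.  304.5 183.6] tip [621.8 308.4 172.7] t 9.175 op 0.6223104783245693 F [-0.1  0.3 -2.5] rpy [-175.2  -52.5    9.8] q [ 0.3   0.44  1.77 -1.23  0.02  2.88]
```

Run:
```python
from h import *
planp((547,300,20,70,120),(530,440,27,70,100),(530,440,27,102,60))
```

```text
[7.52, -1.7, 1.96] [0.03, -0.482, -0.119] flange [546. 299. 326.]
[6.37, -15.57, 4.91] [0.108, -0.484, -0.215] flange [529. 439. 306.]
[-7.26, -12.71, 2.85] [0.162, 0.072, -0.175] flange [438. 393. 209.]
gp [608.  304.5 183.6] tip [621.8 308.4 172.7] t 9.175 op 0.6223104783245693 F [-0.1  0.3 -2.5] rpy [-175.2  -52.5    9.8] q [ 0.3   0.44  1.77 -1.23  0.02  2.88]
```

Request:
servo_tool(
  series=[
    [1,[3,-1,1],[0.01,-0.16,-0.04]],
    [1,[5,-1.5,1.5],[0.02,-0.32,-0.08]],
    [1,[7.5,-1.7,2],[0.03,-0.482,-0.119]],
    [1,[7.5,-1.7,2],[0.03,-0.482,-0.119]],
    [1,[7.5,-1.7,2],[0.03,-0.482,-0.119]],
    [1,[7.5,-1.7,2],[0.03,-0.482,-0.119]],
    [1,[7.5,-1.7,2],[0.03,-0.482,-0.119]],
    [1,[7.5,-1.7,2],[0.03,-0.482,-0.119]],
  ],
)

```text
time: 10.18
eef_pos: [0.5455, 0.2993, 0.3264]
ee_rot: [3.141, -0.44, 0.347]
contact_force: [0.3, -0.0, -2.3]
opening: 0.628
grip_force: 75.3
```

Run:
```python
from h import *
planp((530,440,27,70,100),(530,440,27,102,60))
```

```text
[2.03, -13.74, 3.16] [0.053, -0.002, -0.111] flange [529. 439. 306.]
[-11.26, -12.48, 7.64] [0.083, 0.556, -0.094] flange [438. 393. 209.]
gp [607.6 321.7 186.1] tip [614.8 324.3 169.8] t 10.175 op 0.6281401820172702 F [ 0.3 -0.  -2.3] rpy [180.  -25.2  19.9] q [0.31 0.52 1.42 0.02 0.76 1.52]
```

Request:
servo_tool(
  series=[
    [1,[1,-6,1.5],[0.03,0,-0.05]],
    [1,[2,-11,3],[0.05,0,-0.1]],
    [1,[1,-13.7,4],[0.06,0.1,-0.11]],
    [1,[-2,-13.4,5],[0.06,0.22,-0.11]],
    [1,[-5,-13,6],[0.07,0.35,-0.1]],
    [1,[-8,-12.7,7],[0.075,0.46,-0.1]],
    [1,[-8,-12.7,7],[0.075,0.46,-0.1]],
  ],
)

```text
time: 11.05
eef_pos: [0.475, 0.4072, 0.2418]
ee_rot: [3.104, -0.862, 0.47]
contact_force: [-0.1, -0.1, -1.5]
opening: 0.628
grip_force: 75.3
```

Run:
```python
from h import *
planp((530,440,27,102,40),(530,440,27,99,40),(530,440,27,99,4))
```

```text
[-6.57, -0.43, 0.4] [0.039, 0.135, 0.002] flange [438. 393. 189.]
[-5.46, -0.43, 0.5] [0.039, 0.082, 0.001] flange [445. 397. 197.]
[-8.2, -0.52, 2.85] [0.039, 0.082, 0.001] flange [445. 397. 161.]
gp [582.5 455.3 140.9] tip [595.  460.9 129.2] t 11.05 op 0.6282092491865299 F [-0.1 -0.1 -1.5] rpy [177.9 -49.4  26.9] q [ 0.53  0.62  1.58 -0.77  0.12  2.38]
```

Run:
```python
from h import *
planp((530,440,30,95,30),(530,440,30,95,6),(530,440,30,95,3))
```

```text
[-4.76, -0.03, 1.42] [0.078, 0.013, -0.034] flange [457. 398. 196.]
[-6.58, -0.09, 2.98] [0.078, 0.013, -0.034] flange [457. 398. 172.]
[-6.8, -0.1, 3.17] [0.078, 0.013, -0.034] flange [457. 398. 169.]
gp [582.5 455.3 140.9] tip [595.  460.9 129.2] t 11.05 op 0.6282092491865299 F [-0.1 -0.1 -1.5] rpy [177.9 -49.4  26.9] q [ 0.53  0.62  1.58 -0.77  0.12  2.38]
```

Request:
servo_tool(
  series=[
    [1,[-2,0,0.6],[0.04,0.01,-0.02]],
    [1,[-4.8,0,1.4],[0.078,0.013,-0.034]],
    [1,[-4.8,0,1.4],[0.078,0.013,-0.034]],
    [1,[-5.7,0,2.2],[0.078,0.013,-0.034]],
    [1,[-6.4,-0.1,2.8],[0.078,0.013,-0.034]],
    [1,[-6.6,-0.1,3],[0.078,0.013,-0.034]],
    [1,[-6.6,-0.1,3],[0.078,0.013,-0.034]],
  ],
)

```text
time: 11.92
eef_pos: [0.4684, 0.4112, 0.1914]
ee_rot: [3.132, -0.839, 0.524]
contact_force: [-0.2, 0.4, -2.6]
opening: 0.625
grip_force: 75.4
```

Run:
```python
from h import *
planp((530,440,30,95,3))
f=grab_frame("side")
c=f["frame"][170:320,160:360,::-1]
cv2.imwrite("pics/s4.png",cv2.resize(c,(800,600),interpolation=cv2.INTER_CUBIC))
```

```text
[-2.73, 0.59, 0.25] [0.009, 0.035, 0.001] flange [457. 398. 169.]
gp [568.9 467.7  87.9] tip [580.6 474.3  75.8] t 11.925 op 0.625404652670812 F [-0.2  0.4 -2.6] rpy [179.5 -48.1  30. ] q [ 0.54  0.69  1.6  -1.23  0.02  2.81]
```

View pics/s4.png

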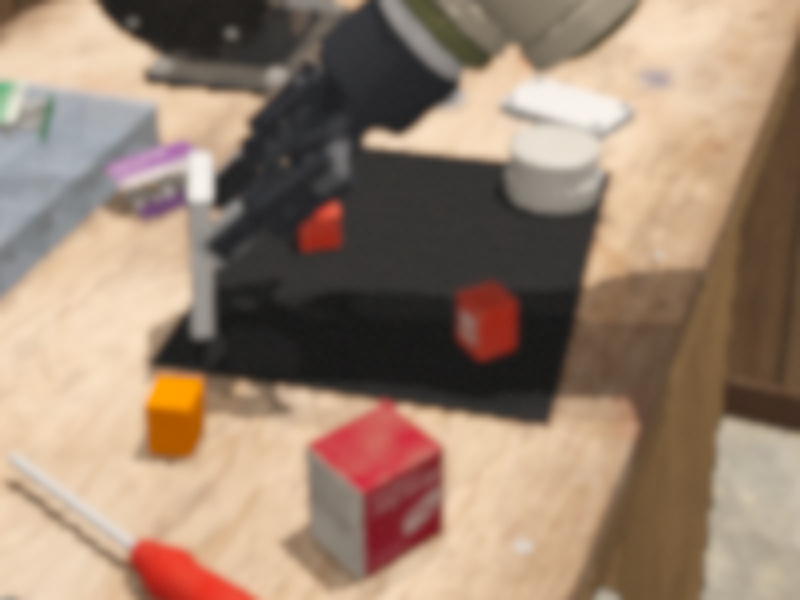

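Run:
```python
from h import *
planp((532,438,30,90,20),(532,438,30,90,4),(532,438,30,90,2))
```

```text
[0.38, 0.87, -0.42] [0.009, -0.052, 0.001] flange [472. 403. 197.]
[-0.81, 0.86, 0.65] [0.009, -0.052, 0.001] flange [472. 403. 181.]
[-0.96, 0.86, 0.78] [0.009, -0.052, 0.001] flange [472. 403. 179.]
gp [568.9 467.7  88.1] tip [580.6 474.2  76. ] t 11.975 op 0.6245297100752679 F [ 0.4  0.2 -1.9] rpy [179.5 -48.1  30. ] q [ 0.54  0.69  1.6  -1.23  0.02  2.81]
```

Request:
servo_tool(
  series=[
    [1,[0.4,0.9,-0.4],[0.01,-0.05,0]],
    [1,[0.4,0.9,-0.4],[0.01,-0.05,0]],
    [1,[0.4,0.9,-0.4],[0.01,-0.05,0]],
    [1,[-0.3,0.9,0.2],[0.01,-0.05,0]],
    [1,[-0.8,0.9,0.6],[0.01,-0.05,0]],
    [1,[-0.8,0.9,0.6],[0.01,-0.05,0]],
    [1,[-0.8,0.9,0.6],[0.01,-0.05,0]],
  ],
)

```text
time: 12.85
eef_pos: [0.472, 0.4029, 0.182]
ee_rot: [-3.14, -0.789, 0.523]
contact_force: [-0.1, 0.1, -1.5]
opening: 0.625
grip_force: 75.3
```

Run:
```python
from h import *
planp((532,438,30,90,2))
```

```text
[-0.17, -0.04, 0.21] [-0.001, -0.003, 0.0] flange [472. 403. 179.]
gp [567.3 458.1  72.8] tip [578.3 464.5  60.1] t 12.85 op 0.6249438077580115 F [-0.1  0.1 -1.5] rpy [-179.9  -45.2   30. ] q [0.52 0.7  1.61 0.13 0.04 1.44]
```

Request:
servo_tool(
  series=[
    [1,[-0.15,0,0.13],[0,0,0]],
    [1,[-0.22,0,0.2],[0,0,0]],
    [1,[-0.22,0,0.2],[0,0,0]],
  ],
)

```text
time: 13.22
eef_pos: [0.4725, 0.4031, 0.1802]
ee_rot: [-3.14, -0.794, 0.522]
contact_force: [-0.3, -2.4, 7.1]
opening: 0.626
grip_force: 75.9
```

Run:
```python
from h import *
s=read_state();R=Rn.from_euler('xyz',s["ee_rot"]);L=.165
g=(np.array(s["eef_pos"])+R.apply([0,0,L]))*1000;h=np.array([np.cos(.523),np.sin(.523)])
T=[]
for f in (8,15,22,30,38,45):
    a=np.radians(f);dh=6*np.cos(a)-64*np.sin(a)-6;dz=64*np.cos(a)+6*np.sin(a)-64-.5
    T.append((*(g[:2]+dh*h),g[2]+dz,30,45.5-f*.4))
print(g);plan(*T,L=L)
```

```text
[574.26998795 462.10779157  64.54180401]
[0.27, -0.02, -0.59] [-0.001, -0.056, -0.001]
[0.46, -0.02, -1.03] [-0.001, -0.104, -0.001]
[0.6, -0.02, -1.34] [-0.001, -0.153, -0.001]
[0.69, -0.02, -1.55] [-0.001, -0.209, -0.001]
[0.73, -0.02, -1.6] [-0.001, -0.265, -0.001]
[0.73, -0.02, -1.49] [-0.001, -0.314, -0.001]
gp [574.3 462.1  64.5] tip [579.2 465.   58.9] t 13.225 op 0.6264566638555589 F [-0.3 -2.4  7.1] rpy [-179.9  -45.5   29.9] q [0.52 0.71 1.61 0.16 0.04 1.41]
```

Request:
servo_tool(
  series=[
    [1,[0,0,0],[0,0,0]],
    [1,[0.1,0,-0.3],[0,-0.028,0]],
    [1,[0.27,0,-0.6],[0,-0.056,0]],
    [1,[0.36,0,-0.8],[0,-0.08,0]],
    [1,[0.46,0,-1.03],[0,-0.104,0]],
    [1,[0.53,0,-1.2],[0,-0.13,0]],
    [1,[0.6,0,-1.34],[0,-0.153,0]],
  ],
  force=20,
)

```text
time: 14.1
eef_pos: [0.4694, 0.4012, 0.1964]
ee_rot: [-3.14, -0.65, 0.522]
contact_force: [7.5, 4.3, 12.3]
opening: 0.625
grip_force: 76.9
```

Run:
```python
from h import *
plan()
f=grab_frame("side")
c=f["frame"][170:320,160:360,::-1]
cv2.imwrite("pics/s5.png",cv2.resize(c,(800,600),interpolation=cv2.INTER_CUBIC))
```

```text
gp [550.6 448.2  73. ] tip [560.  453.7  58.7] t 14.1 op 0.6246035627494462 F [ 7.5  4.3 12.3] rpy [-179.9  -37.2   29.9] q [0.52 0.68 1.58 0.02 0.23 1.55]
```

View pics/s5.png

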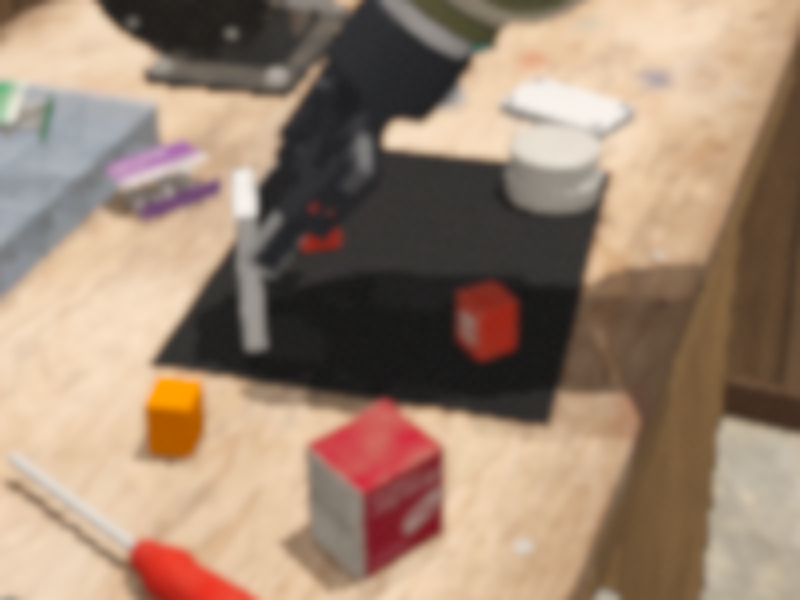

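Run:
```python
from h import *
planp((532,438,30,90,10),(532,438,30,90,3))
```

```text
[-0.29, -0.05, 0.95] [-0.001, 0.138, -0.001] flange [472. 403. 187.]
[-0.72, -0.05, 1.51] [-0.001, 0.138, -0.001] flange [472. 403. 180.]
gp [550.5 448.2  73.1] tip [559.9 453.6  58.8] t 14.15 op 0.623887429179569 F [ 5.8  3.4 12. ] rpy [-179.9  -37.2   29.9] q [0.52 0.67 1.58 0.02 0.24 1.55]
```

Request:
servo_tool(
  series=[
    [1,[0.6,0,-0.8],[0,0,0]],
    [1,[0.2,0,0.2],[0,0.07,0]],
    [1,[-0.3,0,0.9],[0,0.14,0]],
    [1,[-0.3,0,0.9],[0,0.14,0]],
    [1,[-0.5,0,1.2],[0,0.14,0]],
    [1,[-0.7,0,1.45],[0,0.14,0]],
    [1,[-0.7,0,1.45],[0,0.14,0]],
    [1,[-0.7,0,1.45],[0,0.14,0]],
  ],
)

```text
time: 15.15
eef_pos: [0.4713, 0.4025, 0.1811]
ee_rot: [-3.14, -0.787, 0.523]
contact_force: [-5.9, -4.3, 23.6]
opening: 0.625
grip_force: 76.7
```

Request:
servo_tool(
  series=[
    [1,[0.09,0,-0.09],[0,0,0]],
    [1,[0.09,0,-0.09],[0,0,0]],
  ],
)

```text
time: 15.4
eef_pos: [0.471, 0.4023, 0.1814]
ee_rot: [-3.14, -0.784, 0.522]
contact_force: [-5.1, -2.9, 18.5]
opening: 0.624
grip_force: 76.4
```

Request:
servo_tool(
  series=[
    [1,[0.15,0,-0.1],[0,0,0]],
    [1,[0.25,0,-0.15],[0,0,0]],
    [1,[0.25,0,-0.15],[0,0,0]],
  ],
)

```text
time: 15.78
eef_pos: [0.4709, 0.4022, 0.1823]
ee_rot: [-3.14, -0.778, 0.523]
contact_force: [-3.3, -3.2, 8.9]
opening: 0.624
grip_force: 75.9
```

Run:
```python
from h import *
plan()
f=grab_frame("side")
c=f["frame"][180:285,170:310,::-1]
cv2.imwrite("pics/s6.png",cv2.resize(c,(800,600),interpolation=cv2.INTER_CUBIC))
```

```text
gp [565.  456.8  71.9] tip [575.9 463.2  59.1] t 15.775 op 0.6240234395285933 F [-3.3 -3.2  8.9] rpy [-179.9  -44.6   29.9] q [0.52 0.7  1.61 0.11 0.05 1.46]
```

View pics/s6.png

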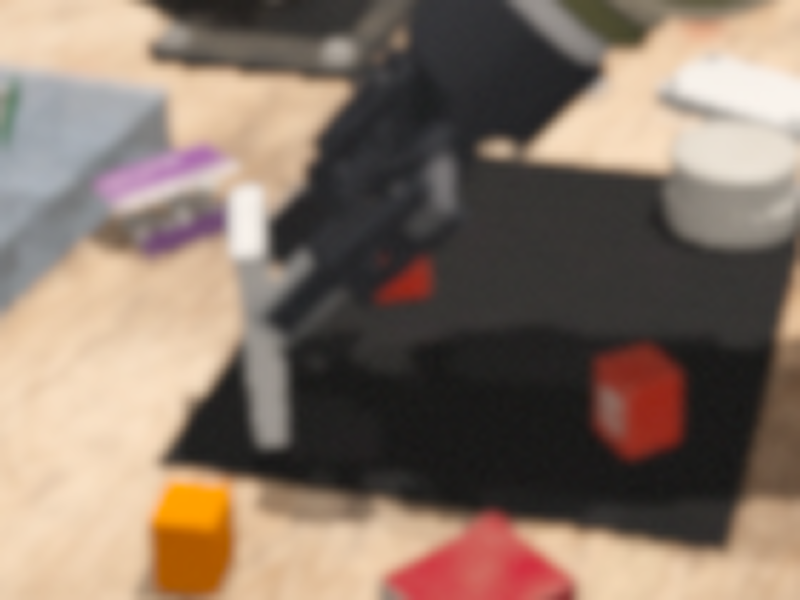

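Request:
servo_tool(
  series=[
    [-0.2,[0,0,0],[0,0,0]],
    [-0.2,[0,0,0],[0,0,0]],
  ],
  force=20,
)

```text
time: 16.08
eef_pos: [0.4709, 0.4023, 0.1822]
ee_rot: [-3.14, -0.778, 0.523]
contact_force: [-3.6, -1.8, 8.9]
opening: 0.626
grip_force: 75.9
```

Request:
servo_tool(
  series=[
    [-0.24,[0,0,0],[0,0,0]],
    [-0.24,[0,0,0],[0,0,0]],
  ],
  force=20,
)

```text
time: 16.32
eef_pos: [0.4709, 0.4022, 0.1822]
ee_rot: [-3.14, -0.778, 0.523]
contact_force: [-2.7, -3.0, 9.8]
opening: 0.624
grip_force: 75.9
```

Run:
```python
from h import *
# held point approx 165mm ahead: shift it
plan((572+22,461+13,90,30.3,48),(572+22,461+13,75,30.3,49),(594,474,68,30.3,49),L=.165)
```

```text
[2.69, 0.0, 0.1] [0.002, 0.059, -0.004]
[1.35, 0.01, 1.19] [0.003, 0.077, -0.004]
[0.86, 0.01, 1.69] [0.003, 0.077, -0.004]
gp [571.1 460.4  64.7] tip [576.  463.2  59. ] t 16.325 op 0.6244718138323151 F [-2.7 -3.   9.8] rpy [-179.9  -44.6   29.9] q [0.52 0.7  1.61 0.11 0.05 1.46]
```

Request:
servo_tool(
  series=[
    [1,[1.5,0,-1],[0,0,0]],
    [1,[2.6,0,0],[0,0.03,0]],
    [1,[2.6,0,0.1],[0,0.06,0]],
    [1,[1.4,0,1.2],[0,0.077,0]],
    [1,[1.4,0,1.2],[0,0.077,0]],
    [1,[1.4,0,1.2],[0,0.077,0]],
  ],
)

```text
time: 17.08
eef_pos: [0.4894, 0.4128, 0.1853]
ee_rot: [-3.137, -0.841, 0.523]
contact_force: [0.3, 0.7, -2.3]
opening: 0.624
grip_force: 75.3
```

Run:
```python
from h import *
plan((594,474,68,30.3,48),L=.165)
f=grab_frame("side");im=f["frame"]
def edge(y0,y1,x0=150,x1=320):
    g=cv2.cvtColor(im,cv2.COLOR_RGB2GRAY)
    return g
c=im[190:270,190:250]
# bright plate pixels vs black mat: row-wise centroid
d=[d for d in trace("cover_1",f)]
for k in d: 
    y,x=np.nonzero(k["region"]); print(round(float(k["p"]),2),k["at"],len(x),y.min(),y.max())
k=min(d,key=lambda k:k["at"][0]);y,x=np.nonzero(k["region"])
v=np.array([[r,x[y==r].min(),x[y==r].max()] for r in range(y.min(),y.max()+1) if (y==r).any()]);print(v[::4].tolist())
# predicted image for vertical line at plate edge
for z in (3,97): print(proj(f,[[.604,.481-.0,z/1000]]))
```

```text
[-0.61, -0.01, 0.35] [0.0, -0.004, -0.004]
gp [595.7 474.8  75.3] tip [600.8 477.8  70. ] t 17.075 op 0.6242249594505425 F [ 0.3  0.7 -2.3] rpy [-179.8  -48.2   30. ] q [0.52 0.73 1.55 0.42 0.02 1.14]
0.71 [202.1, 236.2] 226 210 255
0.6 [303.2, 199.7] 304 190 204
[[210, 200, 204], [214, 200, 204], [218, 200, 204], [222, 199, 204], [226, 199, 204], [230, 200, 201], [238, 200, 205], [242, 200, 205], [246, 200, 205], [250, 200, 205], [254, 201, 205]]
[[202.63070712 252.66586573]]
[[199.43412359 219.10607872]]
```

Request:
servo_tool(
  series=[
    [1,[-0.4,0,0.3],[0,-0.02,0]],
    [1,[-0.55,0,0.45],[0,-0.03,0]],
    [1,[-0.55,0,0.45],[0,-0.03,0]],
  ],
)

```text
time: 17.55
eef_pos: [0.4894, 0.4127, 0.1786]
ee_rot: [-3.138, -0.813, 0.523]
contact_force: [0.4, -0.5, -1.1]
opening: 0.626
grip_force: 75.4
```

Request:
servo_tool(
  series=[
    [1,[-0.15,0,0.12],[0,-0.02,0]],
    [1,[-0.25,0,0.2],[0,-0.03,0]],
    [1,[-0.25,0,0.2],[0,-0.03,0]],
  ],
)

```text
time: 17.92
eef_pos: [0.4909, 0.4136, 0.1797]
ee_rot: [-3.138, -0.797, 0.522]
contact_force: [0.9, 0.2, 11.9]
opening: 0.623
grip_force: 76.1
```

Request:
servo_tool(
  series=[
    [1,[0.07,0,-0.06],[0,0,0]],
    [-0.3,[0.07,0,-0.06],[0,0,0]],
    [-0.5,[0.07,0,-0.06],[0,0,0]],
    [-1,[0.07,0,-0.06],[0,0,0]],
    [-1,[0.07,0,-0.06],[0,0,0]],
    [-1,[0.07,0,-0.06],[0,0,0]],
    [-1,[0.07,0,-0.06],[0,0,0]],
  ],
)

```text
time: 18.8
eef_pos: [0.4894, 0.4127, 0.1766]
ee_rot: [-3.138, -0.785, 0.523]
contact_force: [-0.3, -0.0, -0.6]
opening: 0.997
grip_force: 0.0
```

Run:
```python
from h import *
plan()
f=grab_frame("side")
c=f["frame"][180:285,170:310,::-1]
cv2.imwrite("pics/s7.png",cv2.resize(c,(800,600),interpolation=cv2.INTER_CUBIC))
```

```text
gp [584.1 467.8  66.9] tip [595.1 474.2  54.2] t 18.8 op 0.9971123820411212 F [-0.3 -0.  -0.6] rpy [-179.8  -45.    29.9] q [0.52 0.74 1.54 0.1  0.07 1.46]
```

View pics/s7.png

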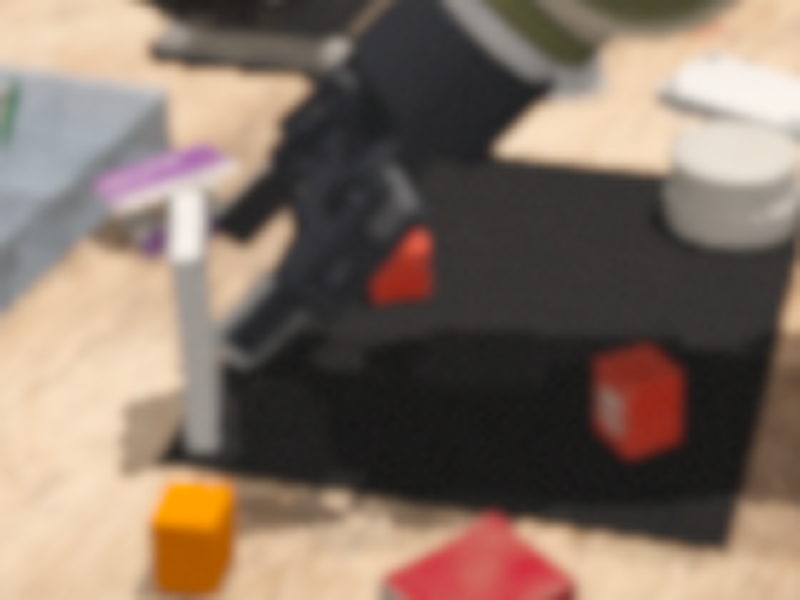

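Request:
servo_tool(
  series=[
    [-1,[0,0,-4],[0,0,0]],
    [-1,[0,0,-9],[0,0,0]],
    [-1,[0,0,-13],[0,-0.16,0]],
    [-1,[0,0,-17],[0,-0.3,0]],
    [-1,[0,0,-19],[0,-0.45,0]],
    [-1,[0,0,-19],[0,-0.6,0]],
    [-1,[0,0,-19],[0,-0.785,0]],
  ],
)

```text
time: 19.73
eef_pos: [0.3731, 0.345, 0.3116]
ee_rot: [-3.139, 0.004, 0.525]
contact_force: [-0.5, 0.1, -0.3]
opening: 1.003
grip_force: 0.0
```

Run:
```python
from h import *
plan()
f=grab_frame("top")
for k in trace("cover_1",f): print(round(float(k["p"]),2),k["at"],rect(f,k["region"],.097),rect(f,k["region"],.013))
ortho(f,.45,.65,.35,.55,.097,3,"pics/o3.png")
```

```text
gp [372.3 345.  156.6] tip [372.2 344.9 138.6] t 19.725 op 1.0025046397031443 F [-0.5  0.1 -0.3] rpy [-179.9    0.3   30.1] q [0.52 0.37 1.67 0.   1.1  1.56]
0.82 [285.1, 215.4] [462.0, 107.0, 91.0, 53.0, -17.0] [466.0, 102.0, 96.0, 56.0, -17.0]
0.65 [180.7, 177.2] [593.0, 469.0, 58.0, 30.0, -61.0] [605.0, 484.0, 61.0, 32.0, -61.0]
```

View pics/o3.png

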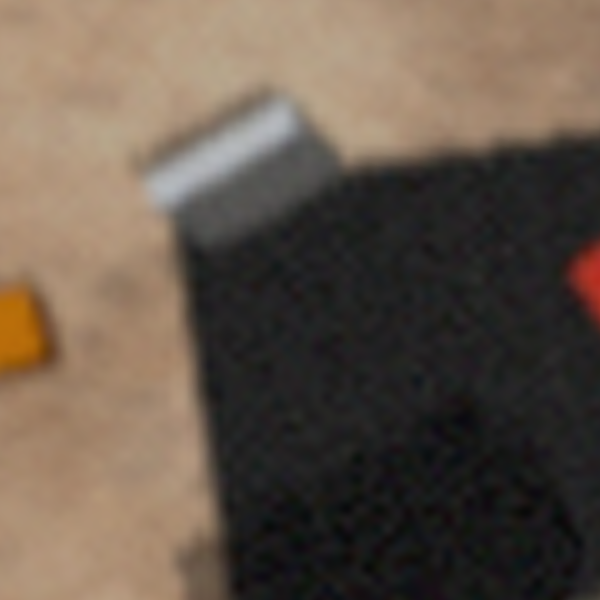

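Run:
```python
from h import *
plan((600,476,150,30.5,15),(600,476,75,30.5,15),L=.160)
```

```text
[22.0, 0.06, 0.63] [-0.001, 0.263, -0.008]
[22.01, 0.07, 8.13] [-0.001, 0.263, -0.008]
gp [373.3 345.5 151.1] tip [373.3 345.5 138.1] t 19.825 op 0.9996277706074347 F [ 0.1 -0.8 -0.4] rpy [-1.799e+02  1.000e-01  3.010e+01] q [0.51 0.37 1.67 0.   1.1  1.56]
```

Request:
servo_tool(
  series=[
    [-1,[6,0,-1],[0,0.1,0]],
    [-1,[12,0,-1],[0,0.2,0]],
    [-1,[18,0,0],[0,0.26,-0.008]],
    [-1,[22,0,0.6],[0,0.263,-0.008]],
    [-1,[22,0,0.6],[0,0.263,-0.008]],
    [-1,[22,0.1,4],[0,0.263,-0.008]],
    [-1,[22,0.1,7.5],[0,0.263,-0.008]],
    [-1,[22,0.1,8.1],[0,0.263,-0.008]],
    [-1,[22,0.1,8.1],[0,0.263,-0.008]],
    [-1,[22,0.1,8.1],[0,0.263,-0.008]],
  ],
)

```text
time: 21.08
eef_pos: [0.5643, 0.4548, 0.2323]
ee_rot: [-3.14, -0.267, 0.533]
contact_force: [-0.3, 0.1, -0.1]
opening: 0.997
grip_force: 0.0
```

Request:
servo_tool(
  series=[
    [1,[0,0,0],[0,0,0]],
    [1,[0,0,0],[0,0,0]],
    [1,[0,0,0],[0,0,0]],
    [1,[0,0,0],[0,0,0]],
    [1,[0,0,0],[0,0,0]],
    [1,[0,0,0],[0,0,0]],
  ],
  force=60,
)

```text
time: 21.82
eef_pos: [0.5643, 0.4548, 0.2311]
ee_rot: [-3.14, -0.265, 0.533]
contact_force: [-0.6, 0.8, 4.9]
opening: 0.645
grip_force: 63.8
```

Run:
```python
from h import *
R=Rn.from_euler('xyz',read_state()["ee_rot"])
s=read_state();P=Rn.from_euler('z',30.5,degrees=True)*Rn.from_euler('y',-90,degrees=True)
json.dump([P.inv().apply(np.array(s["eef_pos"])-[.600,.476,.050]).tolist(),(P.inv()*R).as_quat().tolist()],open("g.json","w"))
# planp: center arg is final lying center; standing centre = C+47h-6h
h=np.array([np.cos(np.radians(20)),np.sin(np.radians(20))])*41
C=np.array([500,320])-h
planp((530,440,30,90,100),(*C,20,90,100),(*C,20,90,8),(*C,20,90,4))
```

```text
[0.07, -0.45, -10.03] [-0.002, 0.0, 0.008] flange [540. 446. 328.]
[-12.21, 7.81, -13.38] [-0.048, 0.0, 0.177] flange [472. 310. 328.]
[-14.62, 7.82, -4.5] [-0.048, 0.0, 0.177] flange [472. 310. 236.]
[-14.73, 7.82, -4.11] [-0.048, 0.0, 0.177] flange [472. 310. 232.]
gp [599.2 475.6  81.5] tip [603.3 478.1  64.1] t 21.825 op 0.6448794223570923 F [-0.6  0.8  4.9] rpy [-179.9  -15.2   30.5] q [0.52 0.87 1.06 0.01 0.95 1.55]
```

Request:
servo_tool(
  series=[
    [1,[1.3,0,-4.9],[0,0,0]],
    [1,[2.6,0,-9.7],[0,0,0]],
    [1,[-2,2.5,-11],[-0.02,0,0.06]],
    [1,[-7,5,-12],[-0.03,0,0.12]],
    [1,[-12.2,7.8,-13.4],[-0.048,0,0.177]],
    [1,[-12.2,7.8,-13.4],[-0.048,0,0.177]],
    [1,[-13.5,7.8,-9],[-0.048,0,0.177]],
    [1,[-14.5,7.8,-5],[-0.048,0,0.177]],
    [1,[-14.6,7.8,-4.5],[-0.048,0,0.177]],
    [1,[-14.6,7.8,-4.5],[-0.048,0,0.177]],
  ],
)

```text
time: 23.08
eef_pos: [0.4728, 0.3104, 0.2364]
ee_rot: [-3.141, -0.264, 0.35]
contact_force: [1.0, 0.2, -2.0]
opening: 0.641
grip_force: 64.5
```

Request:
servo_tool(
  series=[
    [1,[-0.1,0,0.4],[0,0,0]],
    [1,[-0.1,0,0.5],[0,0,0]],
    [1,[-0.1,0,0.5],[0,0,0]],
  ],
)

```text
time: 23.45
eef_pos: [0.4728, 0.3102, 0.2312]
ee_rot: [-3.141, -0.265, 0.349]
contact_force: [-0.2, 0.7, 2.1]
opening: 0.642
grip_force: 64.9
```

Request:
servo_tool(
  series=[
    [-0.4,[0,0,0],[0,0,0]],
    [-1,[0,0,0],[0,0,0]],
    [-1,[0,0,0],[0,0,0]],
    [-1,[0,0,0],[0,0,0]],
    [-1,[0,0,-3],[0,0,0]],
    [-1,[0,0,-8],[0,0,0]],
    [-1,[0,0,-12],[0,0,0]],
    [-1,[0,0,-12],[0,0,0]],
  ],
)

```text
time: 24.45
eef_pos: [0.4431, 0.2993, 0.3492]
ee_rot: [-3.14, -0.269, 0.349]
contact_force: [-0.3, 0.2, -0.4]
opening: 1.002
grip_force: 0.0
```

Run:
```python
from h import *
f=grab_frame("top")
for k in trace("cover_1",f): print(round(float(k["p"]),2),k["at"],rect(f,k["region"],.097))
f=grab_frame("side")
c=f["frame"][150:285,190:370,::-1]
cv2.imwrite("pics/s8.png",cv2.resize(c,(800,600),interpolation=cv2.INTER_CUBIC))
plan((500,320,150,20,-40),(500,320,78,20,-40),L=.158)
```

```text
0.73 [286.1, 211.4] [461.0, 107.0, 90.0, 53.0, -15.0]
0.46 [227.4, 197.6] [515.0, 306.0, 16.0, 11.0, 71.0]
[13.74, -0.0, 11.34] [-0.001, -0.959, 0.001]
[11.88, 0.0, 18.3] [-0.001, -0.959, 0.001]
gp [481.5 313.3 192.5] tip [485.2 314.6 178. ] t 24.6 op 0.9976831830430699 F [0.4 0.5 0.2] rpy [-179.9  -15.    20. ] q [ 0.38  0.35  1.62 -0.01  0.91  1.6 ]
```

View pics/s8.png

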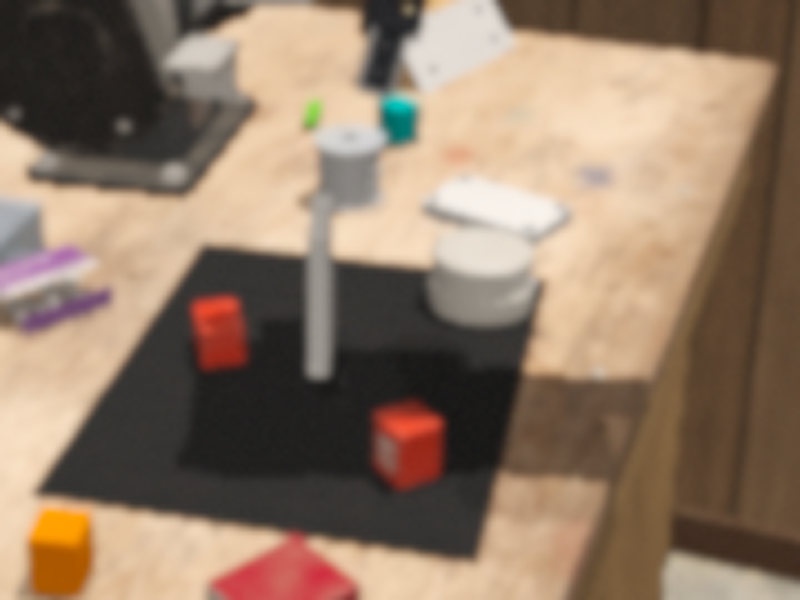

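Run:
```python
from h import *
plan((500,320,150,20,-45),(500,320,76,20,-45),L=.158)
```

```text
[14.48, -0.0, 12.51] [-0.001, -1.047, 0.001]
[12.57, 0.0, 19.65] [-0.001, -1.047, 0.001]
gp [481.5 313.3 192.5] tip [485.2 314.6 178. ] t 24.6 op 0.9976831830430699 F [0.4 0.5 0.2] rpy [-179.9  -15.    20. ] q [ 0.38  0.35  1.62 -0.01  0.91  1.6 ]
```

Request:
servo_tool(
  series=[
    [-1,[2,0,1],[0,-0.16,0]],
    [-1,[4,0,2],[0,-0.32,0]],
    [-1,[6.5,0,4],[0,-0.48,0]],
    [-1,[9,0,6],[0,-0.64,0]],
    [-1,[11.5,0,8.5],[0,-0.8,0]],
    [-1,[13.5,0,11],[0,-0.95,0]],
    [-1,[14.5,0,12.5],[0,-1.047,0]],
    [-1,[14.5,0,12.5],[0,-1.047,0]],
    [-1,[14.5,0,12.5],[0,-1.047,0]],
  ],
)

```text
time: 25.72
eef_pos: [0.605, 0.3584, 0.2632]
ee_rot: [-3.14, 0.783, 0.351]
contact_force: [0.1, 0.1, 0.5]
opening: 0.997
grip_force: 0.0
```

Run:
```python
from h import *
plan((500,320,76,20,-45),L=.158)
```

```text
[5.31, 0.02, 5.36] [-0.0, -0.003, 0.001]
gp [500.3 320.3 151.1] tip [490.4 316.7 140.5] t 25.725 op 0.9971763363846565 F [0.1 0.1 0.5] rpy [-179.9   44.8   20.1] q [0.37 1.   0.77 0.02 2.15 1.59]
```

Request:
servo_tool(
  series=[
    [-1,[2,0,2],[0,0,0]],
    [-1,[4.3,0,4.3],[0,0,0]],
    [-1,[5.3,0,5.3],[0,0,0]],
    [-1,[5.3,0,5.3],[0,0,0]],
    [1,[5.3,0,5.3],[0,0,0]],
    [1,[5.3,0,5.3],[0,0,0]],
    [1,[5.3,0,5.3],[0,0,0]],
    [1,[5.3,0,5.3],[0,0,0]],
    [1,[5.3,0,5.3],[0,0,0]],
    [1,[5.3,0,5.3],[0,0,0]],
  ],
  force=60,
)

```text
time: 26.98
eef_pos: [0.6056, 0.3586, 0.1899]
ee_rot: [-3.14, 0.782, 0.35]
contact_force: [1.0, 0.7, 5.8]
opening: 0.645
grip_force: 62.7
```

```bash
cat >> h.py <<'E'
def graspup(x,y,yaw,th=90): # plate gripped standing, centre x,y
    s=read_state();R=Rn.from_euler('xyz',s["ee_rot"]);P=Rn.from_euler('z',yaw,degrees=True)*Rn.from_euler('y',-th,degrees=True)
    json.dump([P.inv().apply(np.array(s["eef_pos"])-[x/1000,y/1000,.050]).tolist(),(P.inv()*R).as_quat().tolist()],open("g.json","w"))
E
python3 - <<'E'
from h import *
graspup(500,320,20)
planp((500,310,20,90,80),(530,440,30,135,80),(530,440,30,170,40),(530,440,30,172,6))
E
```

```text
[-1.91, 0.94, -8.96] [0.0, 0.0, 0.0] flange [655. 367. 267.]
[-10.63, -10.24, -4.37] [-0.069, 0.783, -0.166] flange [529. 439. 296.]
[-11.14, -8.23, 11.19] [-0.017, 1.392, -0.189] flange [429. 382. 189.]
[-8.7, -8.14, 14.37] [-0.014, 1.427, -0.19] flange [425. 379. 149.]
gp [503.  321.3  80. ] tip [491.  316.9  67.2] t 26.975 op 0.6449473229469672 F [1.  0.7 5.8] rpy [-179.9   44.8   20.1] q [0.37 1.08 0.81 0.01 2.03 1.59]
```

Request:
servo_tool(
  series=[
    [1,[-3,0,-3],[0,0,0]],
    [1,[-6,0,-6],[0,0,0]],
    [1,[-7,-2,-6.5],[-0.01,0.15,-0.03]],
    [1,[-8,-4.5,-6.5],[-0.02,0.31,-0.06]],
    [1,[-9,-7,-6],[-0.04,0.47,-0.1]],
    [1,[-10,-9,-5],[-0.06,0.63,-0.14]],
    [1,[-10.6,-10.2,-4.4],[-0.069,0.783,-0.166]],
    [1,[-10.6,-10.2,-4.4],[-0.069,0.783,-0.166]],
    [1,[-10.6,-10.2,-4.4],[-0.069,0.783,-0.166]],
  ],
)

```text
time: 28.1
eef_pos: [0.5297, 0.4387, 0.2943]
ee_rot: [-3.141, 0.002, 0.524]
contact_force: [0.4, 0.7, -1.3]
opening: 0.644
grip_force: 64.0
```

Run:
```python
from h import *
planp((530,440,30,155,50),(530,440,30,172,25),(530,440,30,172,8))
```

```text
[-7.13, -0.11, 5.8] [-0.0, 0.354, -0.001] flange [467. 404. 236.]
[-12.05, -0.11, 12.62] [-0.0, 0.651, -0.001] flange [425. 379. 168.]
[-12.04, -0.11, 14.32] [-0.0, 0.651, -0.001] flange [425. 379. 151.]
gp [529.4 438.6 139.3] tip [529.4 438.6 121.3] t 28.1 op 0.643633053723855 F [ 0.4  0.7 -1.3] rpy [-1.8e+02  1.0e-01  3.0e+01] q [0.52 0.77 1.07 0.   1.31 1.57]
```

Request:
servo_tool(
  series=[
    [1,[-3,0,2],[0,0.16,0]],
    [1,[-5.5,0,4],[0,0.28,0]],
    [1,[-7.1,0,5.8],[0,0.354,0]],
    [1,[-9,0,8.5],[0,0.47,0]],
    [1,[-10.5,0,10.5],[0,0.56,0]],
    [1,[-12,0,12.6],[0,0.65,0]],
    [1,[-12,0,13.6],[0,0.65,0]],
    [1,[-12,0,14.2],[0,0.65,0]],
    [1,[-12,0,14.2],[0,0.65,0]],
  ],
)

```text
time: 29.22
eef_pos: [0.4263, 0.3794, 0.1523]
ee_rot: [-3.141, -0.65, 0.524]
contact_force: [0.2, -0.9, -2.1]
opening: 0.645
grip_force: 64.1
```

Run:
```python
from h import *
planp((530,440,30,172,8),(530,440,30,172,3))
```

```text
[-0.18, -0.08, -0.01] [-0.001, -0.001, -0.001] flange [425. 379. 151.]
[-0.48, -0.08, 0.39] [-0.001, -0.001, -0.001] flange [425. 379. 146.]
gp [507.5 426.4  29. ] tip [516.9 431.9  14.6] t 29.225 op 0.645197121471212 F [ 0.2 -0.9 -2.1] rpy [-180.   -37.3   30. ] q [0.52 0.68 1.74 0.03 0.07 1.54]
```

Request:
servo_tool(
  series=[
    [1,[-0.35,0,0.3],[0,0,0]],
    [1,[-0.45,0,0.35],[0,0,0]],
    [1,[-0.45,0,0.35],[0,0,0]],
    [-0.4,[-0.45,0,0.35],[0,0,0]],
    [-1,[-0.45,0,0.35],[0,0,0]],
    [-1,[-0.45,0,0.35],[0,0,0]],
    [-1,[-0.45,0,0.35],[0,0,0]],
    [-1,[2.5,0,-4.5],[0,0,0]],
    [-1,[5.5,0,-9.5],[0,0,0]],
    [-1,[8,0,-13],[0,-0.15,0]],
  ],
)

```text
time: 30.48
eef_pos: [0.4118, 0.3713, 0.3063]
ee_rot: [-3.141, -0.5, 0.525]
contact_force: [-0.3, 0.2, -0.4]
opening: 1.0
grip_force: 0.0
```

Run:
```python
from h import *
f=grab_frame("top")
for k in trace("cover_1",f): print(round(float(k["p"]),2),k["at"],rect(f,k["region"],.015))
plan((476,85,160,18,0))
```

```text
0.63 [285.1, 215.0] [466.0, 102.0, 94.0, 56.0, -15.0]
0.59 [191.6, 195.9] [529.0, 438.0, 96.0, 56.0, 30.0]
[-7.5, 28.0, -4.84] [-0.054, -0.505, 0.206]
gp [477.9 409.6 173.7] tip [485.4 414.  158. ] t 30.575 op 0.9915346760379398 F [ 0.6 -0.2 -1.1] rpy [-180.   -29.    30.1] q [0.52 0.4  1.66 0.   0.57 1.57]
```

Run:
```python
from h import *
plan((466,102,170,-15,0))
```

```text
[-7.03, 26.02, -5.72] [-0.2, -0.48, 0.769]
gp [477.9 409.6 173.7] tip [485.4 414.  158. ] t 30.575 op 0.9915346760379398 F [ 0.6 -0.2 -1.1] rpy [-180.   -29.    30.1] q [0.52 0.4  1.66 0.   0.57 1.57]
```

Request:
servo_tool(
  series=[
    [-1,[-1,2,-3],[-0.04,-0.1,0.15]],
    [-1,[-2,7,-5],[-0.08,-0.2,0.3]],
    [-1,[-4,13,-6],[-0.12,-0.3,0.45]],
    [-1,[-5.5,19,-6],[-0.16,-0.4,0.6]],
    [-1,[-7,26,-5.7],[-0.2,-0.48,0.769]],
    [-1,[-7,26,-5.7],[-0.2,-0.48,0.769]],
    [-1,[-7,26,-5.7],[-0.2,-0.48,0.769]],
    [-1,[-7,26,-5.7],[-0.2,-0.48,0.769]],
    [-1,[-7,26,-5.7],[-0.2,-0.48,0.769]],
  ],
)

```text
time: 31.7
eef_pos: [0.4654, 0.1032, 0.3204]
ee_rot: [3.138, 0.003, -0.259]
contact_force: [0.3, 0.3, -0.6]
opening: 1.0
grip_force: 0.0
```

Run:
```python
from h import *
f=grab_frame("side")
for k in trace("cover_1",f): print(round(float(k["p"]),2),k["at"],rect(f,k["region"],.013))
plan((466,102,20,-15,0))
```

```text
0.81 [238.3, 249.4] [525.0, 445.0, 93.0, 77.0, 29.0]
0.52 [300.7, 197.4] [460.0, 116.0, 101.0, 68.0, -14.0]
0.37 [263.5, 236.1] [497.0, 366.0, 295.0, 234.0, -82.0]
[0.11, 0.01, 14.54] [0.004, 0.003, 0.002]
gp [464.9 102.4 165.4] tip [464.8 102.3 147.4] t 31.8 op 1.0041161105908445 F [-0.1  0.6 -0.8] rpy [179.8   0.2 -14.9] q [-0.03  0.3   1.76 -0.    1.09  1.8 ]
```

Request:
servo_tool(
  series=[
    [-1,[0.1,0,5],[0,0,0]],
    [-1,[0.1,0,10.5],[0,0,0]],
    [-1,[0.1,0,13.5],[0,0,0]],
    [-1,[0.1,0,14.5],[0,0,0]],
    [-1,[0.1,0,14.5],[0,0,0]],
    [1,[0.1,0,14.5],[0,0,0]],
    [1,[0.1,0,14.5],[0,0,0]],
    [1,[0.1,0,14.5],[0,0,0]],
    [1,[0.1,0,14.5],[0,0,0]],
    [1,[0.1,0,14.5],[0,0,0]],
  ],
  force=60,
)

```text
time: 33.05
eef_pos: [0.4664, 0.1014, 0.1768]
ee_rot: [3.138, 0.001, -0.262]
contact_force: [-2.8, -0.6, 13.0]
opening: 0.629
grip_force: 60.8
```

Run:
```python
from h import *
plan((466,102,130,-15,0),(456,-30,130,80,0))
```

```text
[-0.07, -0.01, -10.82] [0.004, 0.001, 0.0]
[2.38, 13.0, -10.77] [0.002, 0.004, -1.658]
gp [466.1 100.9  21.9] tip [466.  100.8   3.9] t 33.05 op 0.6291004296726644 F [-2.8 -0.6 13. ] rpy [ 1.798e+02  1.000e-01 -1.500e+01] q [-0.03  0.54  1.87 -0.    0.74  1.8 ]
```

Request:
servo_tool(
  series=[
    [1,[0,0,-4],[0,0,0]],
    [1,[0,0,-8],[0,0,-0.17]],
    [1,[0.3,2,-10.8],[0,0,-0.34]],
    [1,[0.6,4,-10.8],[0,0,-0.52]],
    [1,[1,6,-10.8],[0,0,-0.7]],
    [1,[1.3,8,-10.8],[0,0,-0.88]],
    [1,[1.6,10,-10.8],[0,0,-1.06]],
    [1,[2,12,-10.8],[0,0,-1.24]],
    [1,[2.4,13,-10.8],[0,0,-1.42]],
    [1,[2.4,13,-10.8],[0,0,-1.6]],
  ],
)

```text
time: 34.3
eef_pos: [0.456, -0.0308, 0.2841]
ee_rot: [-3.139, 0.004, 1.343]
contact_force: [-0.7, 0.2, -2.5]
opening: 0.627
grip_force: 65.2
```

Run:
```python
from h import *
plan((456,-30,60,80,0),(456,-30,23,80,0))
```

```text
[0.1, -0.0, 6.91] [-0.003, 0.004, -0.053]
[0.12, 0.01, 10.61] [-0.003, 0.004, -0.053]
gp [455.5 -31.3 129.1] tip [455.4 -31.3 111.1] t 34.3 op 0.6266368211510521 F [-0.7  0.2 -2.5] rpy [-179.8    0.2   76.9] q [-0.32  0.31  1.85 -0.01  0.98 -0.09]
```

Request:
servo_tool(
  series=[
    [1,[0.1,0,4],[0,0,-0.05]],
    [1,[0.1,0,8],[0,0,-0.053]],
    [1,[0.1,0,10],[0,0,-0.053]],
    [1,[0.1,0,10.4],[0,0,-0.053]],
    [1,[0.1,0,10.4],[0,0,-0.053]],
    [-0.5,[0.1,0,10.4],[0,0,-0.053]],
    [-1,[0.1,0,10.4],[0,0,-0.053]],
    [-1,[0.1,0,10.4],[0,0,-0.053]],
    [-1,[0.1,0,7],[0,0,-0.053]],
    [-1,[0.1,0,1],[0,0,-0.053]],
  ],
)

```text
time: 35.55
eef_pos: [0.4559, -0.0291, 0.2738]
ee_rot: [-3.134, 0.003, 1.391]
contact_force: [1.7, -0.8, -0.1]
opening: 1.0
grip_force: 0.0
```

Run:
```python
from h import *
h=np.array([np.cos(np.radians(80)),np.sin(np.radians(80))])
c=np.array([456,-30])+18*h
plan((*c,130,80,-45),(*c,20,80,-45))
```

```text
[12.69, -0.02, 3.38] [-0.009, -0.782, -0.002]
[12.72, 0.07, 14.38] [-0.009, -0.782, -0.002]
gp [454.7 -29.4 118.8] tip [454.5 -29.4 100.8] t 35.55 op 1.0000588130721892 F [ 1.7 -0.8 -0.1] rpy [-179.6    0.2   79.7] q [-0.32  0.33  1.86 -0.01  0.96 -0.14]
```

Request:
servo_tool(
  series=[
    [-1,[2.5,0,0],[0,-0.16,0]],
    [-1,[5,0,0.3],[0,-0.32,0]],
    [-1,[7.6,0,1],[0,-0.48,0]],
    [-1,[10.2,0,2],[0,-0.64,0]],
    [-1,[12.7,0,3.4],[-0.01,-0.785,0]],
    [-1,[12.7,0,3.4],[-0.01,-0.785,0]],
    [-1,[12.7,0,3.4],[-0.01,-0.785,0]],
    [-1,[12.7,0,3.4],[-0.01,-0.785,0]],
  ],
)

```text
time: 36.55
eef_pos: [0.4789, 0.0948, 0.2399]
ee_rot: [3.133, 0.787, 1.387]
contact_force: [0.1, -0.6, -0.1]
opening: 0.999
grip_force: 0.0
```

Run:
```python
from h import *
h=np.array([np.cos(np.radians(80)),np.sin(np.radians(80))])
c=np.array([456,-30])+18*h
plan((*c,20,80,-45))
f=grab_frame("top")
for k in trace("cover_1",f): print(round(float(k["p"]),2),k["at"],rect(f,k["region"],.013))
f=grab_frame("side")
for k in trace("cover_1",f): print(round(float(k["p"]),2),k["at"],rect(f,k["region"],.013))
```

```text
[7.87, -0.15, 7.73] [0.002, 0.002, -0.006]
gp [460.2 -13.4 130.5] tip [458.  -26.  117.8] t 36.55 op 0.9990852814391264 F [ 0.1 -0.6 -0.1] rpy [179.5  45.1  79.5] q [ 0.07  0.52  1.75 -0.81  1.24  0.67]
0.97 [192.3, 199.4] [530.0, 437.0, 95.0, 56.0, 31.0]
0.63 [329.3, 216.8] [455.0, -40.0, 75.0, 59.0, 79.0]
0.85 [237.5, 251.1] [527.0, 443.0, 95.0, 75.0, 31.0]
0.62 [316.4, 181.3] [450.0, -13.0, 113.0, 63.0, 80.0]
```

Request:
servo_tool(
  series=[
    [-1,[3,-0.1,3],[0,0,0]],
    [-1,[6,-0.1,5.9],[0,0,0]],
    [-1,[7.3,-0.1,7.2],[0,0,0]],
    [-1,[7.9,-0.1,7.7],[0,0,0]],
    [-1,[7.9,-0.1,7.7],[0,0,0]],
    [1,[7.9,-0.1,7.7],[0,0,0]],
    [1,[7.9,-0.1,7.7],[0,0,0]],
    [1,[7.9,-0.1,7.7],[0,0,0]],
    [1,[7.9,-0.1,7.7],[0,0,0]],
    [1,[7.9,-0.1,7.7],[0,0,0]],
  ],
  force=70,
)

```text
time: 38.0
eef_pos: [0.4789, 0.0971, 0.1302]
ee_rot: [3.131, 0.789, 1.388]
contact_force: [-0.6, 4.4, 8.8]
opening: 0.623
grip_force: 71.3
```

Run:
```python
from h import *
grasp((456,-30,7),80)
# stand near mat centre-front: standing centre S, heading psi
for psi in (95,):
    h=np.array([np.cos(np.radians(psi)),np.sin(np.radians(psi))])
    C=np.array([475,335])-41*h; print(C)
    planp((456,-77+47-47,80,0,120),(*C,psi,45,130),(*C,psi,90,60),(*C,psi,90,4))
```

```text
[478.57338545 294.15601738]
[-4.23, 0.89, -10.92] [0.0, 0.0, 0.0] flange [495. 143. 237.]
[4.96, -5.59, -34.48] [-0.099, 0.782, -0.245] flange [471. 383. 337.]
[1.36, -1.53, -16.44] [0.008, 1.562, -0.284] flange [485. 224. 236.]
[5.34, -1.57, -12.49] [0.008, 1.562, -0.284] flange [485. 224. 180.]
gp [460.4 -11.3  21. ] tip [458.3 -23.9   8.3] t 38.0 op 0.6232165179192743 F [-0.6  4.4  8.8] rpy [179.4  45.2  79.5] q [ 0.08  0.73  1.77 -0.89  1.09  0.87]
```

Run:
```python
from h import *
C=(476,324)
planp((*C,97,45,140),(*C,97,90,60),(*C,97,90,6))
```

```text
[6.23, -6.66, -37.19] [-0.113, 0.781, -0.278] flange [466. 412. 347.]
[3.45, -2.07, -18.55] [0.008, 1.56, -0.323] flange [485. 254. 236.]
[7.28, -2.11, -14.74] [0.008, 1.56, -0.323] flange [485. 254. 182.]
gp [460.4 -11.3  21. ] tip [458.3 -23.9   8.3] t 38.0 op 0.6232165179192743 F [-0.6  4.4  8.8] rpy [179.4  45.2  79.5] q [ 0.08  0.73  1.77 -0.89  1.09  0.87]
```

Request:
servo_tool(
  series=[
    [1,[-3,0,-3],[0,0,0]],
    [1,[-7,0,-7],[0,0,0]],
    [1,[-10,0,-11],[-0.01,0.1,-0.03]],
    [1,[-9,-1,-15],[-0.02,0.22,-0.06]],
    [1,[-7,-2.5,-20],[-0.04,0.34,-0.1]],
    [1,[-4,-3.7,-25],[-0.06,0.46,-0.15]],
    [1,[-1,-5,-30],[-0.08,0.58,-0.2]],
    [1,[3,-6,-34],[-0.1,0.7,-0.24]],
    [1,[6.2,-6.7,-37.2],[-0.113,0.781,-0.278]],
    [1,[6.2,-6.7,-37.2],[-0.113,0.781,-0.278]],
  ],
)

```text
time: 39.25
eef_pos: [0.4644, 0.4137, 0.3464]
ee_rot: [3.14, 0.002, 1.691]
contact_force: [0.2, 0.5, -1.6]
opening: 0.619
grip_force: 73.8
```

Run:
```python
from h import *
C=(476,324)
planp((*C,97,68,100),(*C,97,90,60),(*C,97,90,6))
```

```text
[-8.6, 0.11, 3.94] [-0.0, 0.4, 0.005] flange [476. 328. 307.]
[-16.04, 0.11, 11.06] [0.001, 0.784, 0.006] flange [485. 254. 236.]
[-16.02, 0.1, 16.46] [0.001, 0.784, 0.006] flange [485. 254. 182.]
gp [464.8 413.4 191.4] tip [464.8 413.4 173.4] t 39.25 op 0.6194291470828986 F [ 0.2  0.5 -1.6] rpy [1.799e+02 1.000e-01 9.690e+01] q [ 0.54  0.57  1.26 -0.    1.3   0.42]
```

Request:
servo_tool(
  series=[
    [1,[-3,0.1,1],[0,0.15,0]],
    [1,[-6,0.1,2.5],[0,0.28,0]],
    [1,[-8.6,0.1,3.9],[0,0.4,0]],
    [1,[-12,0.1,7],[0,0.58,0]],
    [1,[-16,0.1,11],[0,0.784,0]],
    [1,[-16,0.1,11],[0,0.784,0]],
    [1,[-16,0.1,14],[0,0.784,0]],
    [1,[-16,0.1,16.2],[0,0.784,0]],
    [1,[-16,0.1,16.2],[0,0.784,0]],
  ],
)

```text
time: 40.38
eef_pos: [0.485, 0.2527, 0.1851]
ee_rot: [3.141, -0.78, 1.689]
contact_force: [-0.2, 0.9, -0.3]
opening: 0.62
grip_force: 73.9
```

Run:
```python
from h import *
C=(476,324)
planp((*C,97,90,6),(*C,97,90,3))
f=grab_frame("top")
for k in trace("cover_1",f): print(round(float(k["p"]),2),k["at"],rect(f,k["region"],.097))
```

```text
[-0.08, 0.02, 0.33] [-0.001, 0.002, 0.003] flange [485. 254. 182.]
[-0.29, 0.02, 0.54] [-0.001, 0.002, 0.003] flange [485. 254. 179.]
gp [472.3 360.9  74.8] tip [470.8 373.4  62. ] t 40.375 op 0.620446928729831 F [-0.2  0.9 -0.3] rpy [180.  -44.7  96.8] q [ 0.16  0.64  1.71  0.97  1.02 -0.6 ]
0.89 [193.1, 198.4] [521.0, 427.0, 91.0, 58.0, 30.0]
0.56 [204.7, 212.6] [470.0, 371.0, 55.0, 21.0, 6.0]
```

Request:
servo_tool(
  series=[
    [1,[-0.2,0,0.4],[0,0.01,0]],
    [1,[-0.3,0,0.5],[0,0.01,0]],
    [1,[-0.3,0,0.5],[0,0.01,0]],
  ],
)

```text
time: 40.85
eef_pos: [0.4852, 0.2537, 0.1797]
ee_rot: [3.138, -0.791, 1.69]
contact_force: [0.1, -0.2, -2.0]
opening: 0.622
grip_force: 73.8
```

Request:
servo_tool(
  series=[
    [1,[-0.1,0,0.1],[0,0,0]],
    [1,[-0.2,0,0.2],[0,0,0]],
    [1,[-0.2,0,0.2],[0,0,0]],
  ],
)

```text
time: 41.22
eef_pos: [0.4853, 0.2541, 0.1786]
ee_rot: [3.137, -0.795, 1.692]
contact_force: [-5.6, -2.3, 16.5]
opening: 0.619
grip_force: 74.8
```

Request:
servo_tool(
  series=[
    [1,[0.08,0,-0.08],[0,0,0]],
    [1,[0.08,0,-0.08],[0,0,0]],
    [-0.4,[0.08,0,-0.08],[0,0,0]],
    [-1,[0.08,0,-0.08],[0,0,0]],
    [-1,[0.08,0,-0.08],[0,0,0]],
    [-1,[0.08,0,-0.08],[0,0,0]],
    [-1,[0.08,0,-3],[0,0,0]],
    [-1,[2,0,-8],[0,0,0]],
    [-1,[5,0,-13],[0,-0.1,0]],
    [-1,[8,0,-16],[0,-0.25,0]],
  ],
)

```text
time: 42.48
eef_pos: [0.4916, 0.1955, 0.3484]
ee_rot: [3.137, -0.536, 1.687]
contact_force: [-0.2, -0.5, -0.4]
opening: 0.997
grip_force: 0.0
```

Run:
```python
from h import *
f=grab_frame("top")
for k in trace("cover_1",f): print(round(float(k["p"]),2),k["at"],rect(f,k["region"],.097),rect(f,k["region"],.013))
ortho(f,.35,.62,.15,.55,.097,2,"pics/o4.png")
plan((471,365,150,97,-45))
```

```text
0.61 [194.5, 198.9] [519.0, 426.0, 91.0, 55.0, 29.0] [527.0, 438.0, 96.0, 58.0, 29.0]
0.16 [368.6, 175.3] [593.0, -172.0, 151.0, 74.0, 75.0] [606.0, -193.0, 160.0, 79.0, 75.0]
[19.3, -0.29, 22.15] [0.012, -1.323, -0.008]
gp [484.2 275.8 217.9] tip [483.3 284.9 202.4] t 42.575 op 0.9962239984475655 F [-0.7  0.4 -0.9] rpy [179.2 -30.8  97.1] q [ 0.08  0.36  1.61  0.57  1.24 -0.25]
```

View pics/o4.png

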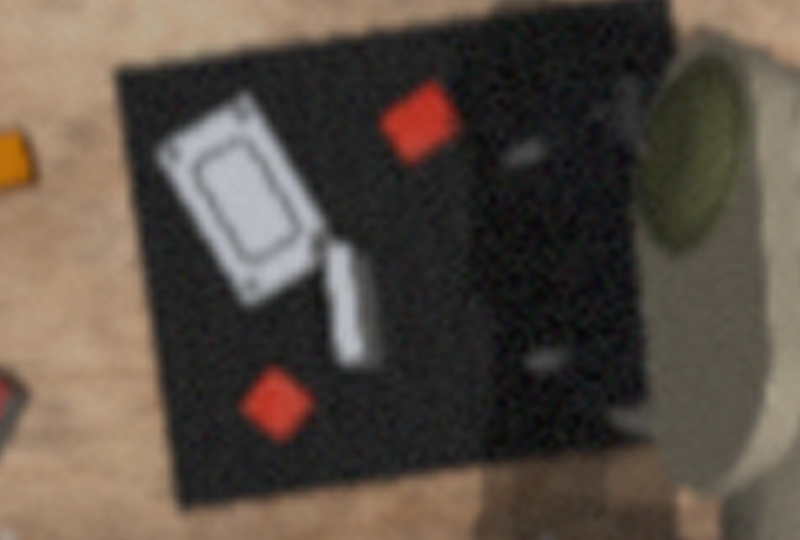

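Run:
```python
from h import *
plan((468,376,170,96,0),(468,376,160,96,-45),L=.158)
```

```text
[14.36, -0.31, 11.23] [0.008, -0.538, 0.015]
[21.07, -0.25, 21.79] [0.014, -1.323, 0.011]
gp [484.  277.3 215.3] tip [483.3 284.9 202.4] t 42.575 op 0.9962239984475655 F [-0.7  0.4 -0.9] rpy [179.2 -30.8  97.1] q [ 0.08  0.36  1.61  0.57  1.24 -0.25]
```

Request:
servo_tool(
  series=[
    [-1,[4,0,1],[0,-0.16,0]],
    [-1,[7,-0.1,3],[0,-0.32,0]],
    [-1,[10.5,-0.2,6.5],[0,-0.45,0.01]],
    [-1,[14.3,-0.3,10.5],[0.01,-0.55,0.015]],
    [-1,[16,-0.3,12],[0.01,-0.72,0.015]],
    [-1,[17.5,-0.3,14.5],[0.01,-0.89,0.01]],
    [-1,[19,-0.3,17],[0.01,-1.05,0.01]],
    [-1,[20.2,-0.25,19.5],[0.012,-1.2,0.01]],
    [-1,[21,-0.25,21.8],[0.014,-1.323,0.01]],
    [-1,[21,-0.25,21.8],[0.014,-1.323,0.01]],
  ],
)

```text
time: 43.82
eef_pos: [0.4544, 0.4874, 0.2643]
ee_rot: [-3.121, 0.783, 1.693]
contact_force: [1.0, 0.0, -0.7]
opening: 0.999
grip_force: 0.0
```

Run:
```python
from h import *
plan((468,376,76,96,-45),L=.158)
```

```text
[5.37, 0.3, 5.46] [-0.008, -0.002, 0.013]
gp [464.8 376.4 152.3] tip [465.8 365.9 141.7] t 43.825 op 0.999156999415005 F [ 1.   0.  -0.7] rpy [-178.8   44.9   97. ] q [ 0.72  0.86  1.04 -0.62  1.73  0.66]
```

Request:
servo_tool(
  series=[
    [-1,[2,0.3,2],[-0.008,0,0.013]],
    [-1,[4.3,0.3,4.3],[-0.008,0,0.013]],
    [-1,[5.4,0.3,5.4],[-0.008,0,0.013]],
    [-1,[5.4,0.3,5.4],[-0.008,0,0.013]],
    [1,[5.4,0.3,5.4],[-0.008,0,0.013]],
    [1,[5.4,0.3,5.4],[-0.008,0,0.013]],
    [1,[5.4,0.3,5.4],[-0.008,0,0.013]],
    [1,[5.4,0.3,5.4],[-0.008,0,0.013]],
    [1,[5.4,0.3,5.4],[-0.008,0,0.013]],
    [1,[5.4,0.3,5.4],[-0.008,0,0.013]],
  ],
  force=60,
)

```text
time: 45.08
eef_pos: [0.4576, 0.4873, 0.1925]
ee_rot: [3.131, 0.781, 1.666]
contact_force: [1.2, 1.5, 7.3]
opening: 0.642
grip_force: 62.9
```

Run:
```python
from h import *
graspup(468,376,96)
C=(476,320)
planp((*C,97,90,80),(*C,97,130,70),(*C,97,162,40),(*C,97,162,4))
```

```text
[-5.67, -0.02, -5.22] [-0.012, 0.0, -0.012] flange [457. 484. 270.]
[-17.78, 0.29, 3.79] [-0.003, 0.698, -0.014] flange [475. 335. 291.]
[-20.09, 0.45, 17.39] [0.006, 1.257, -0.014] flange [489. 224. 211.]
[-17.56, 0.43, 19.95] [0.006, 1.257, -0.014] flange [489. 224. 175.]
gp [469.6 378.8  82.5] tip [471.  366.2  69.7] t 45.075 op 0.6416851275469061 F [1.2 1.5 7.3] rpy [179.4  44.8  95.4] q [ 0.71  0.95  1.07 -0.62  1.62  0.74]
```

Request:
servo_tool(
  series=[
    [1,[-3,0,-3],[0,0,0]],
    [1,[-5.7,0,-5.2],[-0.01,0,-0.012]],
    [1,[-9,0.1,-4],[-0.01,0.17,-0.012]],
    [1,[-12,0.1,-2],[-0.008,0.35,-0.012]],
    [1,[-15,0.2,1],[-0.006,0.52,-0.013]],
    [1,[-17.8,0.3,3.8],[-0.003,0.698,-0.014]],
    [1,[-18.6,0.35,8],[0,0.88,-0.014]],
    [1,[-19.4,0.4,13],[0.003,1.07,-0.014]],
    [1,[-20.1,0.45,17.4],[0.006,1.257,-0.014]],
    [1,[-20.1,0.45,17.4],[0.006,1.257,-0.014]],
  ],
)

```text
time: 46.32
eef_pos: [0.489, 0.2215, 0.2078]
ee_rot: [-3.135, -0.475, 1.678]
contact_force: [-0.1, -0.0, -1.0]
opening: 0.643
grip_force: 64.0
```

Run:
```python
from h import *
C=(476,320)
planp((*C,97,162,10),(*C,97,162,4),(*C,97,168,4))
```

```text
[-1.02, 0.05, 2.54] [-0.003, 0.0, -0.006] flange [489. 224. 181.]
[-1.3, 0.05, 3.07] [-0.003, 0.0, -0.006] flange [489. 224. 175.]
[-3.54, 0.08, 3.71] [-0.002, 0.105, -0.006] flange [491. 207. 159.]
gp [480.5 291.8  70. ] tip [479.5 300.   54. ] t 46.325 op 0.6430474586762954 F [-0.1 -0.  -1. ] rpy [-179.6  -27.2   96.1] q [ 0.13  0.57  1.71  0.6   0.95 -0.35]
```

Request:
servo_tool(
  series=[
    [1,[-1,0,2.2],[0,0,-0.006]],
    [1,[-2.2,0.1,2.6],[0,0.05,-0.006]],
    [1,[-3.4,0.1,3.4],[0,0.105,-0.006]],
    [1,[-3.55,0.1,3.75],[0,0.105,-0.006]],
    [1,[-3.55,0.1,3.75],[0,0.105,-0.006]],
  ],
)

```text
time: 46.95
eef_pos: [0.4914, 0.2104, 0.1602]
ee_rot: [3.14, -0.578, 1.692]
contact_force: [0.1, 0.0, -1.4]
opening: 0.642
grip_force: 64.0
```

Request:
servo_tool(
  series=[
    [-0.4,[0,0,0],[0,0,0]],
    [-1,[0,0,0],[0,0,0]],
    [-1,[0,0,0],[0,0,0]],
    [-1,[0,0,0],[0,0,0]],
    [-1,[2.5,0,-4],[0,0,0]],
    [-1,[5.5,0,-9],[0,0,0]],
    [-1,[5.5,0,-15],[0,-0.1,0]],
    [-1,[3,6,-20],[0,-0.2,0]],
    [-1,[0,12,-22],[0,-0.3,0]],
    [-1,[-5,12,-22],[0,-0.3,0]],
  ],
)

```text
time: 48.2
eef_pos: [0.6293, 0.0657, 0.3192]
ee_rot: [3.141, -0.28, 1.696]
contact_force: [1.2, 0.6, -0.7]
opening: 1.0
grip_force: 0.0
```

Run:
```python
from h import *
f=grab_frame("top")
for k in trace("cover_1",f): print(round(float(k["p"]),2),k["at"],rect(f,k["region"],.015))
for q,z in (("mat",.003),("pipe_cap",.041),("plug_carton",.037),("plug_carton_lying",.029),("line_spool",.05)):
    print(q,[(round(float(d["p"]),2),rect(f,d["region"],z)) for d in trace(q,f)])
ortho(f,.33,.68,.1,.55,.015,1.7,"pics/o5.png"); plan()
```

```text
0.73 [192.5, 198.8] [528.0, 438.0, 96.0, 59.0, 30.0]
0.72 [221.7, 213.2] [476.0, 324.0, 92.0, 53.0, 89.0]
0.25 [365.5, 174.7] [606.0, -193.0, 161.0, 79.0, 75.0]
mat [(0.73, [608.0, -196.0, 162.0, 79.0, 75.0]), (0.6, [530.0, 439.0, 94.0, 55.0, 28.0])]
pipe_cap [(0.67, [420.0, 417.0, 29.0, 29.0, 45.0])]
plug_carton [(0.45, [420.0, 419.0, 27.0, 27.0, 45.0]), (0.45, [548.0, 561.0, 30.0, 30.0, 18.0])]
plug_carton_lying []
line_spool [(0.67, [572.0, 114.0, 48.0, 32.0, 17.0])]
gp [623.4 108.1 169.2] tip [622.9 113.  151.9] t 48.55 op 0.9985920543358336 F [ 0.7 -0.1 -0.2] rpy [179.9 -16.   96.9] q [-0.12  0.62  1.26  0.28  1.33 -0.32]
```

View pics/o5.png

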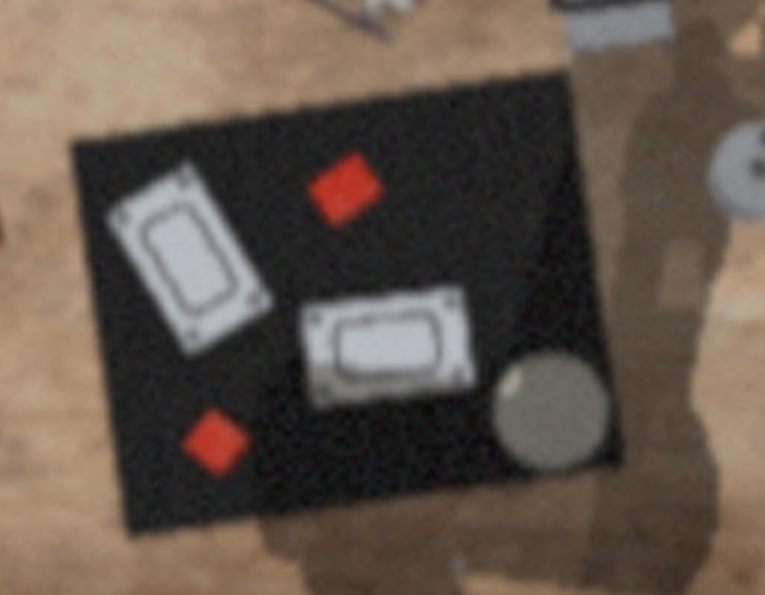

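The last view shows both covers seal up, at (190,258) and (388,345), flat on the mat and clear of the cartons, the pipe cap and each other.

```bash
python3 -c "
from cell import *
print(close_job())"
```

```text
the job is handed in; nothing more can be done
None
```

I turned both covers over and handed the job in: they lie flat on the mat with their seals up, touching nothing (only two covers were present, and I turned them in the gripper rather than against the fence).

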